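# Shelve mended flasks in an indexed curing cabinet

## Robot

A 7-joint arm with a two-finger parallel gripper is mounted at the origin on the work surface. World frame = base frame: x ahead of the robot, y to its left, z up, the work surface at z = 0. Lengths are in m, angles in rad, forces in N, time in s.
With the tool pointing down it reaches from about 0.425 to 0.925 m from the base axis. Payload 6.8 kg.
Tool frame: the origin (TCP) lies at the very end of the fingers, on their centre line; the grasp point (between the pads) lies 19 mm behind it; z points along the fingers, x is the direction in which the jaws open and shut, and the axes are right-handed (so a half turn about z gives the same grasp; the last joint's range is limited). The gripper opens to 85 mm and grips with 20 to 120 N. Pads are 22 mm wide; open, the fingers measure 114 mm over their backs; the gripper's body (76 mm by 85 mm) begins 54 mm behind the grasp point. The pads swing forward as they close: fully open they stand 13 mm farther back than shut.
Start: joints at [-1.435, 0.477, 0.022, 1.555, -0.011, 1.109, -0.083], TCP at [0.163, 0.655, 0.231] pointing down, gripper open.
Joint ranges: [-2.96, 2.96], [-0.34, 2.1], [-1.41, 1.46], [0.24, 2.44], [-1.37, 4.51], [0.17, 1.92], [-2.96, 2.96]. Speed limits (rad/s): [2.39, 2.39, 3.14, 3.14, 3.14, 3.14, 3.14].

## Interface

Orientations are given as a rotation vector (axis times angle).
In Python, from bench import get_obs, imaging, hand_in gives the robot as it stands.
- The arm moves only by the tool send_rows, never from a script. Its argument "motion" is a list of rows, each an object with "dp": the shift along the world's x, y, z in m, a list of three; "rot": the turn, a rotation vector about the world's x, y, z in rad, a list of three; "grip": the finger opening in m, from 0 to 0.0854. In form: [{"dp": [dx, dy, dz], "rot": [ax, ay, az], "grip": grip}, ...]. A call has 1 to 20 rows; each row shifts and turns the pose as measured when the row begins; what a row does not reach is not made up. A row lasts 1/8 s, in which the tool goes at most 62.5 mm and 10.7 degrees, less where a joint would pass 70% of its speed; a pose out of reach is approached as far as the arm can. A call is refused whole if a number of a shift passes 0.0625 or a number of a turn 0.188, either way. A call with a gripper value outside its range is refused whole. The fingers move at their own pace and stop on an object; "grip_force" is the grip in N (left out, the last holds). Time passes only in rows, so rows that do not move let the fingers close. It gives the time, the measured TCP pose, the force and the opening at its end, in the units of the state.
- get_obs(): the state, without advancing time (a new reading comes with each control period).
- imaging.grab_frame(name): name is "scene" or "side" or "wrist"; returns a dict with "img" (420x560x3 uint8, red, green, blue), "fx", "fy", "cx", "cy" (pixels), "R" (3x3) and "t" (3): a world point X has camera coordinates R X + t. Camera axes: x right, y down, z forward; pixel columns grow to the right and rows downward; lengths in m; the calibration is good to about 2 mm. A picture is of the moment at which its call begins. There is no depth.
- hand_in(): hands the job in, once; it reports no verdict.
The state is a dict: "clock": time; "joints": joint angles; "qvel": joint speeds; "tau": joint torques, N m; "tcp_pos": TCP position; "orientation": TCP orientation; "contact_force": force on the tool from outside, world axes, zero at the start; "moment": the same for the moment, N m; "grip_width": finger opening in m.
Only numpy, scipy, OpenCV 4.12 (cv2) and the standard library are available. Lean on these libraries where they do the work, as an engineer would, in place of code of your own. Each camera call takes 0.05 s, during which the arm holds its last target. There are 200 camera calls.

## Task

Put the mended flasks away to cure. Lower every dark flask with red seams gently into the first well of the cabinet (the one next to the parked shutter), standing upright, then slide the shutter one click so that it sits in its middle stop over that well and let go. Only then lower every pale flask with gold seams gently, upright, into the second well and slide the shutter one more click, into its last stop, so that both wells are shut; never drop a flask in or force it down, and leave the gold pot, the tile and the brush alone.

Things in the scene. Friction and masses are not known exactly. Their poses are not given: they have to be found in the camera images.
- cabinet: pale wooden cabinet, 200 mm (its x) x 360 mm (its y) x 120 mm high, fixed, turned a little; origin at the centre of its underside, on the work surface. Two deep open wells in its -y half; the shutter is parked on its closed +y half. Brass rails along the long edges of the top reach 129 mm high. The shutter's index rack and a spring plunger stand out up to 63 mm from its +x side, up to 135 mm high
- well_first (a point): centre of the floor of the first well (nearest the parked shutter, at the cabinet's y = -42 mm), 10 mm above the work surface; axes as the cabinet's. The well is 176 mm along the cabinet's x, 75 mm along its y and 110 mm deep, with a 10 mm wall to the second well. It takes two flasks one behind the other along x (for instance 40 mm either side of its centre)
- well_second (a point): centre of the floor of the second well (at the cabinet's y = -127 mm, farthest from the parked shutter); same size and axes as the first
- shutter (a joint): slide of the aluminium shutter plate (180 x 170 x 5 mm, underside 120.5 mm up) along the cabinet's -y, in m: 0 = first stop (parked, wells open), 0.085 = middle stop (first well covered), 0.170 = last stop (both covered). A spring detent holds each stop against about 8 N; between stops it glides with about 1 N and stays where left; let go within 8 mm of a stop it clicks in by itself, to about 1 mm
- shutter_grip (a point): middle of the upright black grip in the middle of the shutter plate, 147 mm above the work surface; moves with the shutter, axes as the cabinet's. The grip is a bar 60 mm along the cabinet's x, 16 mm along its y, standing 36 mm above the plate's top (grip top at 161.5 mm): pinch it from above across its 16 mm, or push it
- dark1_mid (a point): centre (half-way up, on its axis) of a round-bellied flask with a dark grey-black glaze and red lacquer seams; z axis up along the flask. Solid, 98 mm tall, belly 64 mm across (widest 26 mm above its foot), flat foot 54 mm across, straight neck 32 mm across from 62 mm above the foot to the top at 98 mm (the part to grasp, from above). 180 g, bottom-heavy. On the mat at first. May be absent
- dark2_mid (a point): the other dark flask with red seams, the same as dark1
- pale1_mid (a point): centre (half-way up, on its axis) of a round-bellied flask with a white glaze and gold seams; z axis up along the flask. Solid, 98 mm tall, belly 64 mm across (widest 26 mm above its foot), flat foot 54 mm across, straight neck 32 mm across from 62 mm above the foot to the top at 98 mm (the part to grasp, from above). 180 g, bottom-heavy. On the mat at first. May be absent
- pale2_mid (a point): the other pale flask with gold seams, the same as pale1
- dark1: the same flask as point dark1_mid, origin at the centre of its foot
- dark2: dark flask, origin at the centre of its foot
- pale1: pale flask, origin at the centre of its foot
- pale2: pale flask, origin at the centre of its foot
- gold_pot: bystander: small open steel pot of gold, 42 mm across, 40 mm tall; origin at the centre of its underside
- tile: bystander: cracked square tile 100 x 100 x 12 mm lying flat; origin at the centre of its underside
- brush: bystander: flat brush 200 mm long, 14 mm wide, 8 mm high, lying along its x; origin under the middle of its handle
Mind the look-alikes: they are no part of the job. Leave any green or purple look-alike of the dark1 alone.

How it is judged:
On the way, in this order (a step that is already met when the one before it is completed fails the run):
1. all dark flasks stand in the first well, let go, with the shutter still clear of it (x of dark1_mid in the frame of well_first between -0.065 and 0.065 m and y of dark1_mid in the frame of well_first between -0.02 and 0.02 m and z of each of dark1_mid, dark2_mid in the frame of well_first below 0.058 m and angle between each of dark1_mid, dark2_mid's own z axis and vertical below 0.3 rad and x of dark2_mid in the frame of well_first between -0.065 and 0.065 m and y of dark2_mid in the frame of well_first between -0.02 and 0.02 m and contact force between the fingers and dark1 below 0.2 N and linear speed of each of dark1, dark2 below 0.05 m/s and contact force between the fingers and dark2 below 0.2 N and value of joint shutter below 0.012 m), for 0.2 s.
2. the shutter rests in its middle stop, let go, over the dark flasks (value of joint shutter between 0.077 and 0.093 m and velocity of joint shutter between -0.02 and 0.02 m/s and contact force between the fingers and shutter below 0.3 N and x of dark1_mid in the frame of well_first between -0.065 and 0.065 m and y of dark1_mid in the frame of well_first between -0.02 and 0.02 m and z of each of dark1_mid, dark2_mid in the frame of well_first below 0.058 m and angle between each of dark1_mid, dark2_mid's own z axis and vertical below 0.3 rad and x of dark2_mid in the frame of well_first between -0.065 and 0.065 m and y of dark2_mid in the frame of well_first between -0.02 and 0.02 m), for 0.4 s.
3. all pale flasks stand in the second well, let go, with the shutter still in its middle stop (x of pale1_mid in the frame of well_second between -0.065 and 0.065 m and y of pale1_mid in the frame of well_second between -0.02 and 0.02 m and z of each of pale1_mid, pale2_mid in the frame of well_second below 0.058 m and angle between each of pale1_mid, pale2_mid's own z axis and vertical below 0.3 rad and x of pale2_mid in the frame of well_second between -0.065 and 0.065 m and y of pale2_mid in the frame of well_second between -0.02 and 0.02 m and contact force between the fingers and pale1 below 0.2 N and linear speed of each of pale1, pale2 below 0.05 m/s and contact force between the fingers and pale2 below 0.2 N and value of joint shutter between 0.077 and 0.093 m), for 0.2 s.
4. the shutter rests in its last stop, let go (value of joint shutter between 0.162 and 0.178 m and velocity of joint shutter between -0.02 and 0.02 m/s and contact force between the fingers and shutter below 0.3 N), for 0.4 s.
At the end, for the whole second after the job is handed in: every dark flask stands in the first well and every pale one in the second (foot on the floor, within 17 degrees of upright), all released and at rest, and the shutter rests in its last stop, within 8 mm, let go (all of step 4 and x of dark1_mid in the frame of well_first between -0.065 and 0.065 m and y of dark1_mid in the frame of well_first between -0.02 and 0.02 m and z of each of dark1_mid, dark2_mid in the frame of well_first below 0.058 m and angle between each of dark1_mid, dark2_mid, pale1_mid, pale2_mid's own z axis and vertical below 0.3 rad and x of dark2_mid in the frame of well_first between -0.065 and 0.065 m and y of dark2_mid in the frame of well_first between -0.02 and 0.02 m and x of pale1_mid in the frame of well_second between -0.065 and 0.065 m and y of pale1_mid in the frame of well_second between -0.02 and 0.02 m and z of each of pale1_mid, pale2_mid in the frame of well_second below 0.058 m and x of pale2_mid in the frame of well_second between -0.065 and 0.065 m and y of pale2_mid in the frame of well_second between -0.02 and 0.02 m and contact force between the fingers and dark1 below 0.2 N and linear speed of each of dark1, dark2, pale1, pale2 below 0.05 m/s and contact force between the fingers and dark2 below 0.2 N and contact force between the fingers and pale1 below 0.2 N and contact force between the fingers and pale2 below 0.2 N); the robot touches nothing.
It fails at once if a flask let go in a well while its foot is over 10 mm above the floor (dropped) ((z of dark1_mid in the frame of well_first between 0.06 and 0.14 m and x of dark1_mid in the frame of well_first between -0.08 and 0.08 m and y of dark1_mid in the frame of well_first between -0.035 and 0.035 m and contact force between the fingers and dark1 below 0.05 N) or (z of dark2_mid in the frame of well_first between 0.06 and 0.14 m and x of dark2_mid in the frame of well_first between -0.08 and 0.08 m and y of dark2_mid in the frame of well_first between -0.035 and 0.035 m and contact force between the fingers and dark2 below 0.05 N) or (z of pale1_mid in the frame of well_second between 0.06 and 0.14 m and x of pale1_mid in the frame of well_second between -0.08 and 0.08 m and y of pale1_mid in the frame of well_second between -0.035 and 0.035 m and contact force between the fingers and pale1 below 0.05 N) or (z of pale2_mid in the frame of well_second between 0.06 and 0.14 m and x of pale2_mid in the frame of well_second between -0.08 and 0.08 m and y of pale2_mid in the frame of well_second between -0.035 and 0.035 m and contact force between the fingers and pale2 below 0.05 N)).
It fails at once if a flask rammed against the cabinet or forced down (over 80 N) (contact force between any of dark1, dark2, pale1, pale2 and cabinet above 80 N).
It fails at once if a bystander moved more than 40 mm (distance of any of gold_pot, tile, brush from where it was at the start of the episode above 0.04 m).
Of dark1, dark2, pale1, pale2 only 3 to 4 are there at a start; the rules pass over those that are not, and their reading is None.
At some moment in a run one of dark1, dark2, pale1, pale2 may be knocked a few centimetres aside while the robot is not near it.
It also fails if it takes over 200 s, if anything falls off the work surface, if the arm or the gripper's body presses on something with over 40 N, if the wrist force passes 120 N, or if a joint passes its speed limit or range.

## Working session

There is one attempt and no reset: what is moved stays moved. The work goes in short steps, Python scripts to look and compute and a tool call to move; the robot and the scene stay as the last step left them, time stands still between calls to the robot, and variables do not carry over. Pictures are saved under pics/ and viewed, about 12 in all and at most 16, crops included, and the job is handed in when it is done.

Besides the shell and the picture viewer there is one more tool, called after "Emit:" as name(argument=value, ...) on one line, values as JSON. send_rows: Moves the arm, as the interface text tells. Its arguments: {"type":"object","properties":{"motion":{"type":"array","items":{"type":"object","properties":{"dp":{"type":"array","items":{"type":"number"}},"rot":{"type":"array","items":{"type":"number"}},"grip":{"type":"number"}}}},"grip_force":{"type":"number"}},"required":["motion"]}

```bash
mkdir -p pics; ls
python3 - <<'E'
from bench import get_obs, imaging
import cv2
o=get_obs(); print({k:o[k] for k in('clock','tcp_pos','orientation','grip_width')})
for n in('scene','side'):
    f=imaging.grab_frame(n); cv2.imwrite(f'pics/{n}0.png',f['img'][:,:,::-1]); print(n,f['fx'],f['cx'],f['cy'],f['R'],f['t'])
E
```

```text
pics
{'clock': 0.0, 'tcp_pos': array([0.16280507, 0.65443949, 0.23030194]), 'orientation': array([ 2.47406874e+00,  1.93405051e+00, -2.21115831e-03]), 'grip_width': 0.08517157132942667}
scene 512.2795126816616 280.49805531232784 208.0403629505425 [[ 0.35779805  0.93375726 -0.00882793]
 [ 0.74633376 -0.29163715 -0.59827559]
 [-0.56121873  0.20747326 -0.80124177]] [-0.10928679 -0.3187726   1.79950648]
side 455.48119289082774 272.35859445354265 214.54919852793063 [[ 0.96558326 -0.25980198  0.01232498]
 [-0.14939042 -0.59277    -0.79139512]
 [ 0.2129119   0.76231664 -0.61118071]] [-0.4949169   0.11228914  1.26658876]
```

View pics/scene0.png

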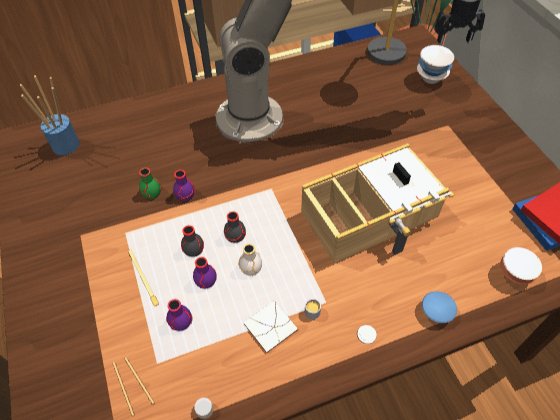

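View pics/side0.png

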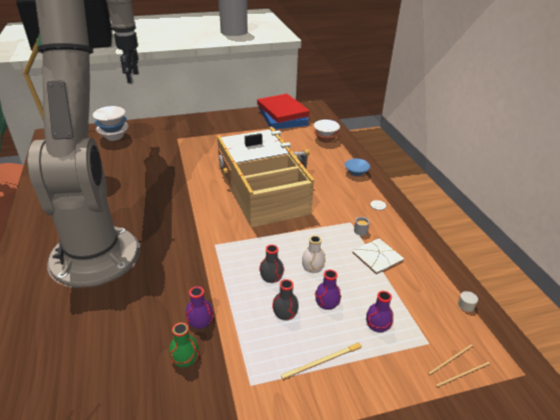

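In the scene view, the flask candidates are:

- **Dark:** (192,240) and (235,227).
- **Purple look-alikes:** (204,272), (178,314), (182,186).
- **Green look-alike:** (149,184).
- **Pale:** only (250,260).

The side view shows the darks at (272,265) and (286,300), and the pale at (314,255). I'll check this in one close crop.

Run:
```python
import cv2,numpy as np
a=cv2.imread('pics/scene0.png')[200:340,150:290]; b=cv2.imread('pics/side0.png')[228:340,240:400]
c=cv2.imread('pics/scene0.png')[140:260,295:455]; d=cv2.imread('pics/side0.png')[125:225,210:320]
f=lambda i:cv2.resize(i,(400,300),interpolation=cv2.INTER_CUBIC)
print([(400/i.shape[1],300/i.shape[0]) for i in(a,b,c,d)])
cv2.imwrite('pics/crop1.png',np.vstack([np.hstack([f(a),f(b)]),np.hstack([f(c),f(d)])]))
```

```text
[(2.857142857142857, 2.142857142857143), (2.5, 2.6785714285714284), (2.5, 2.5), (3.6363636363636362, 3.0)]
```

View pics/crop1.png

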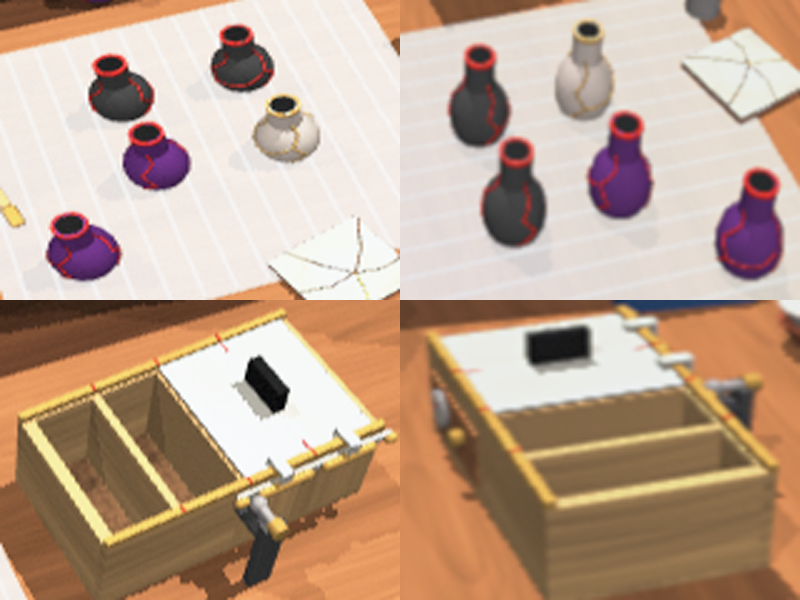

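Choice confirmed: the darks with red seams at scene (189,230) and (233,217), and one pale at (250,249), so one pale flask is absent. The purples are rejected. The shutter is parked. Next I triangulate.

```bash
cat > h.py <<'E'
import numpy as np,cv2
from bench import get_obs, imaging
from scipy.spatial.transform import Rotation as Ro
def P(f): return np.array([[f['fx'],0,f['cx']],[0,f['fy'],f['cy']],[0,0,1]])@np.c_[f['R'],f['t']]
def tri(fa,fb,a,b):
    X=cv2.triangulatePoints(P(fa),P(fb),np.array(a,float).T,np.array(b,float).T); return (X[:3]/X[3]).T
def proj(f,X):
    q=P(f)@np.r_[X,1]; return q[:2]/q[2]
def onz(f,uv,z):
    R=np.array(f['R']);c=-R.T@f['t'];d=R.T@[(uv[0]-f['cx'])/f['fx'],(uv[1]-f['cy'])/f['fy'],1]
    return c+d*(z-c[2])/d[2]
E
python3 - <<'E'
from h import *
A,B=imaging.grab_frame('scene'),imaging.grab_frame('side')
a=[(188.5,230.3),(232.9,216.8),(249.8,249),(201.1,262.5),(303.8,186.4),(337.8,236.4),(408.6,146.4)]
b=[(286.8,283.6),(272.4,248.5),(315.2,239.6),(330.8,274.3),(250.7,191.7),(311.8,180.7),(218.8,136)]
X=tri(A,B,a,b)
print(X.round(4))
for i,p in enumerate(a): print(onz(A,p,.098 if i<4 else .129).round(4),onz(B,b[i],.098 if i<4 else .129).round(4))
d=X[5]-X[4];e=X[4]-X[6];print(np.arctan2(d[1],d[0]),np.arctan2(e[0],-e[1]),np.hypot(*d[:2]),np.hypot(*e[:2]))
E
```

```text
[[ 0.4585 -0.3262  0.0971]
 [ 0.4581 -0.1992  0.0956]
 [ 0.5751 -0.1902  0.0941]
 [ 0.5687 -0.3218  0.096 ]
 [ 0.4518  0.0158  0.1263]
 [ 0.6406  0.0339  0.1237]
 [ 0.4213  0.3696  0.1244]]
[ 0.4594 -0.3264  0.098 ] [ 0.4581 -0.3267  0.098 ]
[ 0.4602 -0.1998  0.098 ] [ 0.4572 -0.2013  0.098 ]
[ 0.5768 -0.1902  0.098 ] [ 0.5736 -0.1954  0.098 ]
[ 0.57   -0.3219  0.098 ] [ 0.5678 -0.3237  0.098 ]
[0.4544 0.0145 0.129 ] [0.4507 0.0131 0.129 ]
[0.6429 0.0327 0.129 ] [0.638  0.0247 0.129 ]
[0.4262 0.3654 0.129 ] [0.4195 0.3637 0.129 ]
0.09520226289484474 0.08622083259751474 0.18963393187787733 0.3550341198468957
```

Emit:
send_rows(motion=[{"dp":[0.03,-0.045,0.02],"rot":[0,0,-0.1],"grip":0.085},{"dp":[0.03,-0.045,0.02],"rot":[0,0,-0.1],"grip":0.085},{"dp":[0.03,-0.045,0.02],"rot":[0,0,-0.1],"grip":0.085},{"dp":[0.03,-0.045,0.02],"rot":[0,0,-0.1],"grip":0.085},{"dp":[0.03,-0.045,0.02],"rot":[0,0,-0.1],"grip":0.085},{"dp":[0.03,-0.045,0.02],"rot":[0,0,-0.1],"grip":0.085},{"dp":[0.03,-0.045,0.02],"rot":[0,0,-0.1],"grip":0.085},{"dp":[0.03,-0.045,0.02],"rot":[0,0,-0.1],"grip":0.085},{"dp":[0.03,-0.045,0.01],"rot":[0,0,-0.1],"grip":0.085},{"dp":[0.03,-0.045,0],"rot":[0,0,-0.1],"grip":0.085},{"dp":[0.03,-0.045,0],"rot":[0,0,-0.1],"grip":0.085},{"dp":[0.03,-0.045,0],"rot":[0,0,-0.1],"grip":0.085},{"dp":[0,0,0],"rot":[0,0,0],"grip":0.085}])

```text
clock: 1.82
tcp_pos: [0.5284, 0.0928, 0.4046]
orientation: [-3.135, -0.138, -0.0]
contact_force: [-0.6, 1.2, 1.0]
grip_width: 0.0848
```

Run:
```python
from h import *
import pickle
f=imaging.grab_frame('wrist'); pickle.dump(f,open('w1.pkl','wb'))
im=f['img'][:,:,::-1].copy(); 
cv2.imwrite('pics/w1.png',cv2.resize(im,(800,600)))
R=np.array(f['R']);print(-R.T@f['t'],R,f['fx'],f['fy'])
```

```text
[0.52334321 0.15720968 0.54857718] [[ 9.96150811e-01  8.76559189e-02  2.92451946e-05]
 [ 8.47011434e-02 -9.62657555e-01  2.57130607e-01]
 [ 2.25671727e-02 -2.56138386e-01 -9.66376661e-01]] 299.21956123973695 299.21956123973695
```

View pics/w1.png

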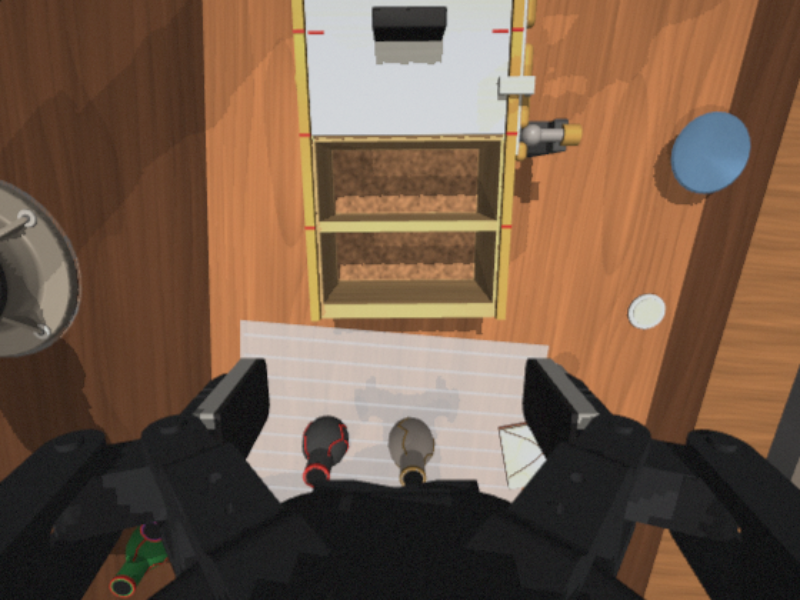

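The wrist view shows the cabinet nearly square to the image. The divider's top runs (318,226)–(498,226), the front outer edge is at row 318, and the rails are at columns 310 and 506 at the front.

Run:
```python
from h import *
import pickle
f=pickle.load(open('w1.pkl','rb'))
g=lambda u,v,z:onz(f,((u+.5)*.7-.5,(v+.5)*.7-.5),z)
dl,dr=g(318,226,.12),g(498,226,.12); fo=g(408,318,.12)
rl,rr=g(310,320,.129),g(506,319,.129)
sl,sr=g(305,134,.129),g(516,134,.129)
for n,X in dict(dl=dl,dr=dr,fo=fo,rl=rl,rr=rr,sl=sl,sr=sr).items():print(n,X.round(4))
t=[np.arctan2(*(b-a)[1::-1]) for a,b in((dl,dr),(rl,rr))]+[np.arctan2(-(q-p)[0],(q-p)[1]) for p,q in((rl,sl),(rr,sr))];print(np.round(t,4))
th=0.09
ex=np.array([np.cos(th),np.sin(th)]);ey=np.array([-np.sin(th),np.cos(th)])
for n,X in dict(dl=dl,dr=dr,fo=fo,rl=rl,rr=rr,sl=sl,sr=sr).items():print(n,X[:2]@ex,X[:2]@ey)
```

```text
dl [0.4503 0.1069 0.12  ]
dr [0.6288 0.1226 0.12  ]
fo [0.5487 0.019  0.12  ]
rl [0.4476 0.0108 0.129 ]
rr [0.649  0.0297 0.129 ]
sl [0.4364 0.1912 0.129 ]
sr [0.6305 0.2083 0.129 ]
[0.0878 0.0931 0.0619 0.1028]
dl 0.45808132341239743 0.06594802066200378
dr 0.6372232631887742 0.06554774064854876
fo 0.5481568724025843 -0.03042335226176299
rl 0.44673742059981475 -0.029426012897144027
rr 0.6489931982580313 -0.028794372769054274
sl 0.45182065282880735 0.15122556198597112
sr 0.6466996524245109 0.15079126431743908
```

Emit:
send_rows(motion=[{"dp":[-0.0115,-0.049,-0.025],"rot":[0,0,0],"grip":0.085},{"dp":[-0.0115,-0.049,-0.025],"rot":[0,0,0],"grip":0.085},{"dp":[-0.0115,-0.049,-0.025],"rot":[0,0,0],"grip":0.085},{"dp":[-0.0115,-0.049,-0.025],"rot":[0,0,0],"grip":0.085},{"dp":[-0.0115,-0.049,-0.025],"rot":[0,0,0],"grip":0.085},{"dp":[-0.0115,-0.049,-0.025],"rot":[0,0,0],"grip":0.085},{"dp":[0,0,0],"rot":[0,0,0],"grip":0.085}])

```text
clock: 2.75
tcp_pos: [0.4548, -0.1918, 0.2495]
orientation: [-3.124, -0.188, -0.002]
contact_force: [0.6, 0.8, 0.2]
grip_width: 0.0851
```

Run:
```python
from h import *
import pickle
o=get_obs();print(o['tcp_pos'],o['orientation'])
f=imaging.grab_frame('wrist'); pickle.dump(f,open('w2.pkl','wb'))
print(proj(f,[.459,-.2,.098]),proj(f,o['tcp_pos']))
cv2.imwrite('pics/w2.png',cv2.resize(f['img'][:,:,::-1],(800,600)))
```

```text
[ 0.4548394  -0.19184142  0.2495241 ] [-3.12434368e+00 -1.87870704e-01 -1.53614457e-03]
[279.04544626 201.75808947] [275.5723321  254.59876424]
```

View pics/w2.png

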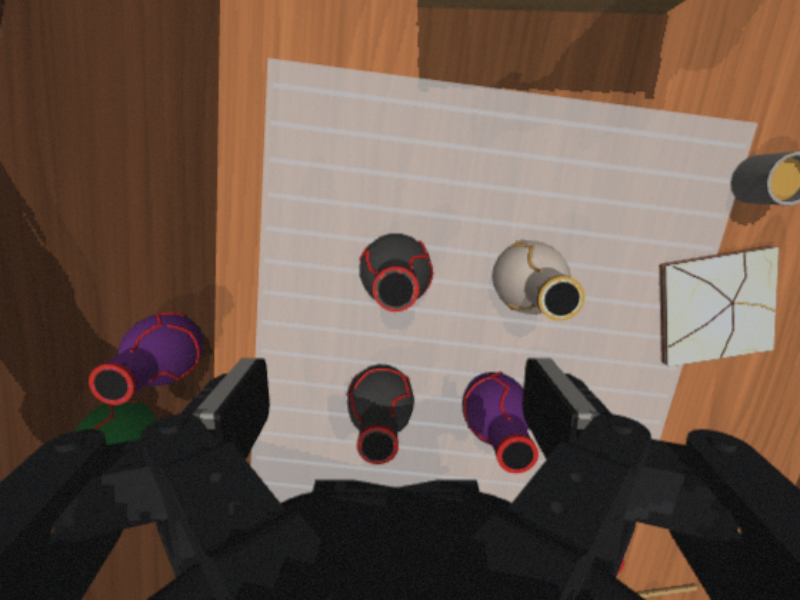

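Rim of the near dark at (396,289), predicted (399,288), so they agree. The other dark is at (378,445) and the pale at (561,298).

Run:
```python
from h import *
import pickle
f=pickle.load(open('w2.pkl','rb')); A=imaging.grab_frame('scene')
for (u,v),s in (((396,289),(232.9,216.8)),((378,445),(188.5,230.3)),((561,298),(249.8,249))):
    w=((u+.5)*.7-.5,(v+.5)*.7-.5); print(onz(f,w,.098).round(4),tri(f,A,[w],[s]).round(4))
```

```text
[ 0.457  -0.2007  0.098 ] [[ 0.4578 -0.1998  0.0952]]
[ 0.4582 -0.3277  0.098 ] [[ 0.4589 -0.3267  0.098 ]]
[ 0.5753 -0.1931  0.098 ] [[ 0.5761 -0.1909  0.0974]]
```

Emit:
send_rows(motion=[{"dp":[0.003,-0.008,-0.03],"rot":[0,0,-0.03],"grip":0.085},{"dp":[0,0,-0.04],"rot":[0,0,0],"grip":0.085},{"dp":[0,0,-0.04],"rot":[0,0,0],"grip":0.085},{"dp":[0,0,-0.03],"rot":[0,0,0],"grip":0.085},{"dp":[0,0,0],"rot":[0,0,0],"grip":0.085}])

```text
clock: 3.48
tcp_pos: [0.4691, -0.1839, 0.1099]
orientation: [-3.118, -0.186, -0.021]
contact_force: [-0.1, 0.8, 0.7]
grip_width: 0.085
```

```bash
cat >> h.py <<'E'
def go(x,y,z,yaw=.09):
    o=get_obs(); T=Ro.from_euler('z',yaw)*Ro.from_rotvec([np.pi,0,0])
    r=(T*Ro.from_rotvec(o['orientation']).inv()).as_rotvec()
    if abs(r[2])>1.6:
        T=Ro.from_euler('z',yaw+np.pi)*Ro.from_rotvec([np.pi,0,0]); r=(T*Ro.from_rotvec(o['orientation']).inv()).as_rotvec()
    print('clock',round(o['clock'],2),'tcp',o['tcp_pos'].round(4),'dp',(np.array([x,y,z])-o['tcp_pos']).round(4),'rot',r.round(3),'w',round(o['grip_width'],4),'F',np.round(o['contact_force'],1),'j',np.round(o['joints'],2))
E
python3 -c "
from h import *
go(.4575,-.2,.067)"
```

```text
clock 3.48 tcp [ 0.4691 -0.1839  0.1099] dp [-0.0116 -0.0161 -0.0429] rot [-0.018  0.012 -0.029] w 0.085 F [-0.1  0.8  0.7] j [-0.27  0.43  0.66  2.1  -0.42  0.73  0.79]
```

Emit:
send_rows(motion=[{"dp":[-0.0115,-0.016,0],"rot":[-0.018,0.012,-0.03],"grip":0.085},{"dp":[0,0,0],"rot":[0,0,0],"grip":0.085}])

```text
clock: 3.72
tcp_pos: [0.4592, -0.1999, 0.1122]
orientation: [3.137, 0.141, 0.005]
contact_force: [0.3, -0.2, -0.6]
grip_width: 0.0851
```

```bash
python3 -c "
from h import *
go(.4575,-.2,.067)"
```

```text
clock 3.73 tcp [ 0.4592 -0.1999  0.1122] dp [-0.0017 -0.0001 -0.0452] rot [0.001 0.003 0.   ] w 0.0851 F [ 0.3 -0.2 -0.6] j [-0.27  0.42  0.69  2.11 -0.4   0.73  0.77]
```

Emit:
send_rows(motion=[{"dp":[-0.0015,0,-0.016],"rot":[0,0,0],"grip":0.085},{"dp":[0,0,-0.015],"rot":[0,0,0],"grip":0.085},{"dp":[0,0,-0.014],"rot":[0,0,0],"grip":0.085},{"dp":[0,0,0],"rot":[0,0,0],"grip":0.085}])

```text
clock: 4.22
tcp_pos: [0.4585, -0.1995, 0.0651]
orientation: [3.138, 0.142, 0.009]
contact_force: [-0.5, 0.4, -0.1]
grip_width: 0.0852
```

```bash
python3 -c "
from h import *
go(.4575,-.2,.067)"
```

```text
clock 4.22 tcp [ 0.4585 -0.1995  0.0651] dp [-0.001  -0.0005  0.0019] rot [ 0.     0.006 -0.001] w 0.0852 F [-0.5  0.4 -0.1] j [-0.2   0.5   0.61  2.14 -0.49  0.64  0.85]
```

Emit:
send_rows(motion=[{"dp":[0,0,0.002],"rot":[0,0,0],"grip":0.02},{"dp":[0,0,0],"rot":[0,0,0],"grip":0.02},{"dp":[0,0,0],"rot":[0,0,0],"grip":0.02},{"dp":[0,0,0],"rot":[0,0,0],"grip":0.02},{"dp":[0,0,0],"rot":[0,0,0],"grip":0.02},{"dp":[0,0,0],"rot":[0,0,0],"grip":0.02}], grip_force=50)

```text
clock: 4.97
tcp_pos: [0.4588, -0.1997, 0.0678]
orientation: [3.138, 0.142, 0.01]
contact_force: [-0.5, 0.7, -1.2]
grip_width: 0.031
```

```bash
python3 -c "
from h import *
go(.4575,-.2,.067)"
```

```text
clock 4.97 tcp [ 0.4588 -0.1997  0.0678] dp [-0.0013 -0.0003 -0.0008] rot [ 0.001  0.007 -0.   ] w 0.031 F [-0.5  0.7 -1.2] j [-0.2   0.5   0.62  2.14 -0.48  0.64  0.84]
```

Emit:
send_rows(motion=[{"dp":[0,0,0.02],"rot":[0,0,0],"grip":0.02},{"dp":[0,0,0.035],"rot":[0,0,0],"grip":0.02},{"dp":[0,0,0.045],"rot":[0,0,0],"grip":0.02},{"dp":[0.005,0.015,0.045],"rot":[0,0,0],"grip":0.02},{"dp":[0.01,0.03,0.04],"rot":[0,0,0],"grip":0.02},{"dp":[0.0145,0.045,0.01],"rot":[0,0,0],"grip":0.02},{"dp":[0.0145,0.045,0],"rot":[0,0,0],"grip":0.02},{"dp":[0.0145,0.045,0],"rot":[0,0,0],"grip":0.02},{"dp":[0.0145,0.045,0],"rot":[0,0,0],"grip":0.02},{"dp":[0.0145,0.045,0],"rot":[0,0,0],"grip":0.02},{"dp":[0.0145,0.045,0],"rot":[0,0,0],"grip":0.02},{"dp":[0.014,0.03,0],"rot":[0,0,0],"grip":0.02},{"dp":[0.01,0.015,0],"rot":[0,0,0],"grip":0.02},{"dp":[0,0,0],"rot":[0,0,0],"grip":0.02}])

```text
clock: 6.72
tcp_pos: [0.583, 0.1713, 0.268]
orientation: [-3.136, -0.134, -0.007]
contact_force: [0.0, -0.5, -1.2]
grip_width: 0.0306
```

```bash
python3 -c "
from h import *
go(.5759,.1609,.23)"
```

```text
clock 6.72 tcp [0.583  0.1713 0.268 ] dp [-0.0071 -0.0104 -0.038 ] rot [-0.002  0.004  0.005] w 0.0306 F [ 0.  -0.5 -1.2] j [-0.89  0.38  0.67  1.72 -0.26  1.12 -0.06]
```

Emit:
send_rows(motion=[{"dp":[-0.007,-0.0105,0],"rot":[-0.002,0.004,0.005],"grip":0.02},{"dp":[0,0,-0.018],"rot":[0,0,0],"grip":0.02},{"dp":[0,0,-0.018],"rot":[0,0,0],"grip":0.02},{"dp":[0,0,0],"rot":[0,0,0],"grip":0.02}])

```text
clock: 7.22
tcp_pos: [0.5738, 0.154, 0.2292]
orientation: [3.138, 0.131, -0.003]
contact_force: [-0.2, -0.3, -0.8]
grip_width: 0.031
```

```bash
python3 -c "
from h import *
import pickle
go(.5759,.1609,.21)
f=imaging.grab_frame('wrist'); pickle.dump(f,open('w3.pkl','wb'))
cv2.imwrite('pics/w3.png',cv2.resize(f['img'][:,:,::-1],(800,600)))
a,b=imaging.grab_frame('scene'),imaging.grab_frame('side')
c=get_obs()['tcp_pos']
for g in(a,b):
  print(proj(g,c),proj(g,c-[0,0,.068]))
cv2.imwrite('pics/s3.png',np.hstack([cv2.resize(a['img'][90:250,280:460,::-1],(400,356)),cv2.resize(b['img'][60:240,180:350,::-1],(400,424))[:356]]))
"
```

```text
clock 7.22 tcp [0.5738 0.154  0.2292] dp [ 0.0021  0.0069 -0.0192] rot [ 0.001 -0.002  0.007] w 0.031 F [-0.2 -0.3 -0.8] j [-0.87  0.4   0.66  1.79 -0.28  1.05 -0.02]
[373.0615543  179.81054393] [369.62465526 196.05178229]
[280.10435808 131.67368981] [279.60436798 151.53815316]
```

View pics/w3.png

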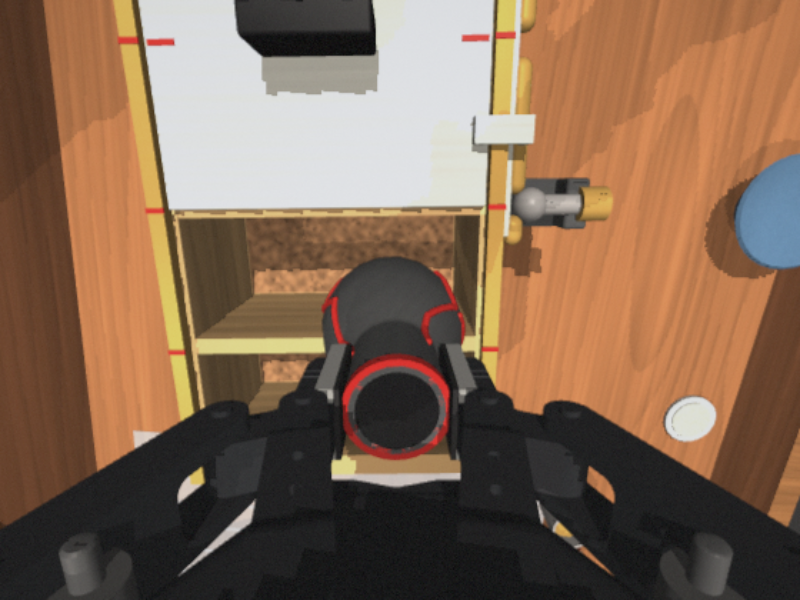

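The flask hangs upright over the cabinet with its rim at (397,408). The divider's centre line is at row 346 and the plate edge at row 209.

```bash
python3 -c "
from h import *
import pickle
f=pickle.load(open('w3.pkl','rb'))
th=.09
M=np.array([[np.cos(th),np.sin(th)],[-np.sin(th),np.cos(th)]])
for n,u,v,z in (('div',260,346,.12),('wellfar',300,214,.12),('markL',155,211,.129),('markR',498,207,.129),('divL',197,346,.12),('divR',480,344,.12),('railL',178,352,.129),('railR',490,349,.129),('rim',397,408,.229+.03)):
  X=onz(f,((u+.5)*.7-.5,(v+.5)*.7-.5),z);print(n,X.round(4),(M@X[:2]).round(4))
print((M@[.5738,.154]).round(4))
"
```

```text
div [0.4916 0.1097 0.12  ] [0.4995 0.0651]
wellfar [0.5148 0.1944 0.12  ] [0.5302 0.1474]
markL [0.4354 0.1902 0.129 ] [0.4508 0.1503]
markR [0.6271 0.2085 0.129 ] [0.6433 0.1513]
divL [0.4517 0.1063 0.12  ] [0.4595 0.0653]
divR [0.6303 0.1228 0.12  ] [0.6388 0.0657]
railL [0.4441 0.1054 0.129 ] [0.4518 0.065 ]
railR [0.6347 0.1235 0.129 ] [0.6432 0.066 ]
rim [0.575  0.1535 0.259 ] [0.5864 0.1012]
[0.5853 0.1018]
```

Emit:
send_rows(motion=[{"dp":[0.002,0.0066,-0.005],"rot":[0,0,0.007],"grip":0.02},{"dp":[0,0,0],"rot":[0,0,0],"grip":0.02}])

```text
clock: 7.62
tcp_pos: [0.5781, 0.1627, 0.2267]
orientation: [-3.137, -0.145, -0.004]
contact_force: [-0.6, 0.7, -1.0]
grip_width: 0.0311
```

```bash
python3 -c "
from h import *
go(.5759,.1607,.078)"
```

```text
clock 7.62 tcp [0.5781 0.1627 0.2267] dp [-0.0022 -0.002  -0.1487] rot [-0.001  0.003 -0.003] w 0.0311 F [-0.6  0.7 -1. ] j [-0.87  0.41  0.65  1.78 -0.29  1.04 -0.02]
```

Emit:
send_rows(motion=[{"dp":[-0.0015,-0.0015,-0.012],"rot":[0,0,0],"grip":0.02},{"dp":[0,0,-0.015],"rot":[0,0,0],"grip":0.02},{"dp":[0,0,-0.012],"rot":[0,0,0],"grip":0.02},{"dp":[0,0,0],"rot":[0,0,0],"grip":0.02}])

```text
clock: 8.12
tcp_pos: [0.5759, 0.161, 0.1843]
orientation: [-3.138, -0.146, -0.003]
contact_force: [0.6, 0.3, -1.4]
grip_width: 0.0308
```

```bash
python3 -c "
from h import *
go(.5759,.1607,.078)"
```

```text
clock 8.12 tcp [0.5759 0.161  0.1843] dp [-0.     -0.0003 -0.1063] rot [-0.001  0.002 -0.003] w 0.0308 F [ 0.6  0.3 -1.4] j [-0.85  0.46  0.63  1.83 -0.32  0.96  0.01]
```

Foot is at 0.116, just inside the well mouth and well centred. Lowering on.

Emit:
send_rows(motion=[{"dp":[0,0,-0.015],"rot":[0,0,0],"grip":0.02},{"dp":[0,0,-0.015],"rot":[0,0,0],"grip":0.02},{"dp":[0,0,-0.015],"rot":[0,0,0],"grip":0.02},{"dp":[0,0,0],"rot":[0,0,0],"grip":0.02}])

```text
clock: 8.62
tcp_pos: [0.5758, 0.1609, 0.1358]
orientation: [-3.138, -0.146, -0.002]
contact_force: [-0.4, 0.5, -1.1]
grip_width: 0.0308
```

```bash
python3 -c "
from h import *
go(.5759,.1607,.078)"
```

```text
clock 8.62 tcp [0.5758 0.1609 0.1358] dp [ 0.0001 -0.0002 -0.0578] rot [-0.     0.001 -0.003] w 0.0308 F [-0.4  0.5 -1.1] j [-0.82  0.52  0.59  1.86 -0.37  0.87  0.05]
```

Emit:
send_rows(motion=[{"dp":[0,0,-0.015],"rot":[0,0,0],"grip":0.02},{"dp":[0,0,-0.015],"rot":[0,0,0],"grip":0.02},{"dp":[0,0,-0.012],"rot":[0,0,0],"grip":0.02},{"dp":[0,0,-0.006],"rot":[0,0,0],"grip":0.02},{"dp":[0,0,-0.002],"rot":[0,0,0],"grip":0.02},{"dp":[0,0,0],"rot":[0,0,0],"grip":0.02}])

```text
clock: 9.38
tcp_pos: [0.5763, 0.161, 0.0825]
orientation: [-3.138, -0.146, -0.003]
contact_force: [0.5, -0.1, -0.8]
grip_width: 0.0308
```

```bash
python3 -c "
from h import *
go(.5759,.1607,.078)"
```

```text
clock 9.38 tcp [0.5763 0.161  0.0825] dp [-0.0004 -0.0003 -0.0045] rot [-0.001  0.002 -0.003] w 0.0308 F [ 0.5 -0.1 -0.8] j [-0.78  0.59  0.54  1.89 -0.42  0.77  0.09]
```

Emit:
send_rows(motion=[{"dp":[0,0,-0.002],"rot":[0,0,0],"grip":0.02},{"dp":[0,0,-0.002],"rot":[0,0,0],"grip":0.02},{"dp":[0,0,-0.001],"rot":[0,0,0],"grip":0.02},{"dp":[0,0,0],"rot":[0,0,0],"grip":0.02}])

```text
clock: 9.88
tcp_pos: [0.577, 0.1613, 0.0782]
orientation: [-3.137, -0.146, -0.006]
contact_force: [-0.4, 0.1, -1.8]
grip_width: 0.031
```

```bash
python3 -c "
from h import *
go(.5759,.1607,.078)"
```

```text
clock 9.88 tcp [0.577  0.1613 0.0782] dp [-0.0011 -0.0006 -0.0002] rot [-0.001  0.004 -0.003] w 0.031 F [-0.4  0.1 -1.8] j [-0.77  0.59  0.54  1.89 -0.43  0.76  0.1 ]
```

Emit:
send_rows(motion=[{"dp":[0,0,-0.002],"rot":[0,0,0],"grip":0.02},{"dp":[0,0,0],"rot":[0,0,0],"grip":0.02},{"dp":[0,0,0],"rot":[0,0,0],"grip":0.05},{"dp":[0,0,0],"rot":[0,0,0],"grip":0.05},{"dp":[0,0,0],"rot":[0,0,0],"grip":0.05},{"dp":[0,0,0.015],"rot":[0,0,0],"grip":0.05},{"dp":[0,0,0.025],"rot":[0,0,0],"grip":0.05},{"dp":[0,0,0.025],"rot":[0,0,0],"grip":0.05},{"dp":[0,0,0.04],"rot":[0,0,0],"grip":0.06},{"dp":[0,0,0.04],"rot":[0,0,0],"grip":0.085},{"dp":[0,0,0.02],"rot":[0,0,0],"grip":0.085},{"dp":[0,0,0],"rot":[0,0,0],"grip":0.085}])

```text
clock: 11.38
tcp_pos: [0.5725, 0.1597, 0.2538]
orientation: [-3.134, -0.142, 0.005]
contact_force: [0.3, 0.8, -0.8]
grip_width: 0.085
```

```bash
python3 -c "
from h import *
import pickle
go(.4585,-.3265,.23)
f=imaging.grab_frame('wrist'); pickle.dump(f,open('w4.pkl','wb'))
a,b=imaging.grab_frame('scene'),imaging.grab_frame('side')
w=cv2.resize(f['img'][:,:,::-1],(400,300))
S=cv2.resize(a['img'][140:290,130:330,::-1],(400,300)); T=cv2.resize(b['img'][100:370,180:540,::-1],(400,300));U=cv2.resize(a['img'][130:250,290:450,::-1],(400,300))
cv2.imwrite('pics/m4.png',np.vstack([np.hstack([w,U]),np.hstack([S,T])]))
"
```

```text
clock 11.38 tcp [0.5725 0.1597 0.2538] dp [-0.114  -0.4862 -0.0238] rot [-0.004 -0.003 -0.001] w 0.085 F [ 0.3  0.8 -0.8] j [-0.88  0.38  0.67  1.76 -0.26  1.1  -0.04]
```

View pics/m4.png

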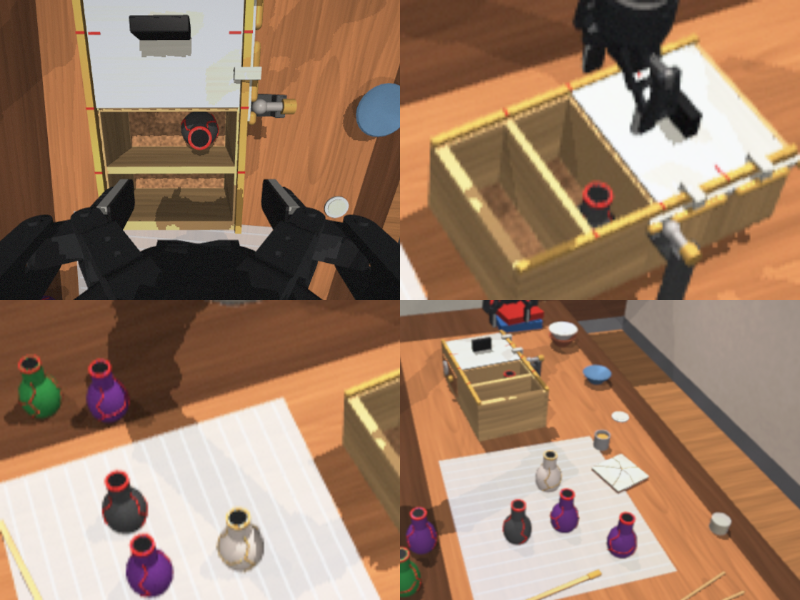

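Wrist quadrant: the dark flask stands in the first well, rim at about (200,137) of the quadrant. The other dark's rim is still at scene (188.5,230) and the pale is unchanged.

Emit:
send_rows(motion=[{"dp":[-0.005,-0.03,0],"rot":[0,0,0],"grip":0.085},{"dp":[-0.01,-0.045,0],"rot":[0,0,0],"grip":0.085},{"dp":[-0.01,-0.045,0],"rot":[0,0,0],"grip":0.085},{"dp":[-0.01,-0.045,0],"rot":[0,0,0],"grip":0.085},{"dp":[-0.01,-0.045,0],"rot":[0,0,0],"grip":0.085},{"dp":[-0.01,-0.045,0],"rot":[0,0,0],"grip":0.085},{"dp":[-0.01,-0.045,0],"rot":[0,0,0],"grip":0.085},{"dp":[-0.01,-0.045,0],"rot":[0,0,0],"grip":0.085},{"dp":[-0.01,-0.045,0],"rot":[0,0,0],"grip":0.085},{"dp":[-0.01,-0.045,-0.01],"rot":[0,0,0],"grip":0.085},{"dp":[-0.01,-0.03,-0.01],"rot":[0,0,0],"grip":0.085},{"dp":[-0.005,-0.015,0],"rot":[0,0,0],"grip":0.085},{"dp":[0,0,0],"rot":[0,0,0],"grip":0.085}])

```text
clock: 13.15
tcp_pos: [0.447, -0.3311, 0.2155]
orientation: [3.138, 0.148, -0.051]
contact_force: [0.1, 0.4, 0.2]
grip_width: 0.0852
```

```bash
cat >> h.py <<'E'
def rim(f,col,guess,z=.098):
    "centre of the coloured rim nearest the projected guess, put on height z"
    hsv=cv2.cvtColor(f['img'],cv2.COLOR_RGB2HSV); h,s,v=hsv.transpose(2,0,1).astype(int)
    m=((h<8)|(h>172))&(s>150)&(v>110) if col=='red' else (h>15)&(h<32)&(s>100)&(v>110)
    g=proj(f,guess); yy,xx=np.nonzero(m); k=np.hypot(xx-g[0],yy-g[1])<45; 
    mm=np.zeros(m.shape,np.uint8); mm[yy[k],xx[k]]=255
    n,l,st,c=cv2.connectedComponentsWithStats(mm,connectivity=8); i=1+np.argmax(st[1:,4])
    cs,_=cv2.findContours((l==i).astype(np.uint8),0,2); (e,ax,_)=cv2.fitEllipse(max(cs,key=len))
    print('guess px',g.round(1),'ellipse',np.round(e,1),np.round(ax,1),'xyz',onz(f,e,z).round(4))
E
python3 -c "
from h import *
go(.4585,-.3265,.067)
f=imaging.grab_frame('wrist'); rim(f,'red',[.4585,-.3265,.098])"
```

```text
clock 13.15 tcp [ 0.447  -0.3311  0.2155] dp [ 0.0115  0.0046 -0.1485] rot [ 0.001 -0.033 -0.004] w 0.0852 F [0.1 0.4 0.2] j [-0.1   0.4   0.8   1.88 -0.3   1.03  0.92]
guess px [293.7 196.5] ellipse [289.6 193.3] [33.6 52. ] xyz [ 0.4546 -0.3239  0.098 ]
```

Emit:
send_rows(motion=[{"dp":[0.0115,0.0045,-0.01],"rot":[0,-0.033,0],"grip":0.085},{"dp":[0,0,-0.025],"rot":[0,0,0],"grip":0.085},{"dp":[0,0,-0.025],"rot":[0,0,0],"grip":0.085},{"dp":[0,0,-0.025],"rot":[0,0,0],"grip":0.085},{"dp":[0,0,0],"rot":[0,0,0],"grip":0.085}])

```text
clock: 13.82
tcp_pos: [0.4659, -0.3157, 0.1293]
orientation: [-3.134, -0.173, -0.009]
contact_force: [-0.6, 0.4, 0.5]
grip_width: 0.085
```

```bash
python3 -c "
from h import *
go(.4585,-.3265,.067)
f=imaging.grab_frame('wrist'); rim(f,'red',[.4585,-.3265,.098])
f=imaging.grab_frame('scene'); rim(f,'red',[.4585,-.3265,.098])"
```

```text
clock 13.82 tcp [ 0.4659 -0.3157  0.1293] dp [-0.0074 -0.0108 -0.0623] rot [-0.003  0.006 -0.02 ] w 0.085 F [-0.6  0.4  0.5] j [-0.04  0.5   0.7   1.96 -0.44  0.84  1.01]
guess px [261.9 248.6] ellipse [260.2 249.6] [48.1 51.2] xyz [ 0.4575 -0.3273  0.098 ]
guess px [188.4 230.1] ellipse [200.9 262.2] [ 9.6 11.3] xyz [ 0.5687 -0.3222  0.098 ]
```

Emit:
send_rows(motion=[{"dp":[-0.0075,-0.011,0],"rot":[-0.003,0.006,-0.02],"grip":0.085},{"dp":[0,0,-0.018],"rot":[0,0,0],"grip":0.085},{"dp":[0,0,-0.018],"rot":[0,0,0],"grip":0.085},{"dp":[0,0,-0.013],"rot":[0,0,0],"grip":0.085},{"dp":[0,0,-0.005],"rot":[0,0,0],"grip":0.085},{"dp":[0,0,0],"rot":[0,0,0],"grip":0.085}])

```text
clock: 14.68
tcp_pos: [0.4597, -0.3292, 0.0749]
orientation: [3.136, 0.138, 0.007]
contact_force: [-0.0, -0.0, 0.2]
grip_width: 0.0851
```

```bash
python3 -c "
from h import *
go(.458,-.327,.067)"
```

```text
clock 14.68 tcp [ 0.4597 -0.3292  0.0749] dp [-0.0017  0.0022 -0.0079] rot [0.003 0.005 0.002] w 0.0851 F [-0.  -0.   0.2] j [ 0.03  0.58  0.64  1.98 -0.51  0.74  1.07]
```

Emit:
send_rows(motion=[{"dp":[-0.0015,0.002,-0.004],"rot":[0,0,0],"grip":0.085},{"dp":[0,0,-0.003],"rot":[0,0,0],"grip":0.085},{"dp":[0,0,0],"rot":[0,0,0],"grip":0.085},{"dp":[0,0,0],"rot":[0,0,0],"grip":0.02},{"dp":[0,0,0],"rot":[0,0,0],"grip":0.02},{"dp":[0,0,0],"rot":[0,0,0],"grip":0.02},{"dp":[0,0,0],"rot":[0,0,0],"grip":0.02},{"dp":[0,0,0],"rot":[0,0,0],"grip":0.02},{"dp":[0,0,0],"rot":[0,0,0],"grip":0.02}])

```text
clock: 15.8
tcp_pos: [0.459, -0.3275, 0.0688]
orientation: [3.135, 0.139, 0.011]
contact_force: [0.4, 0.3, -0.2]
grip_width: 0.0308
```

```bash
python3 -c "
from h import *
go(.458,-.327,.067)"
```

```text
clock 15.8 tcp [ 0.459  -0.3275  0.0688] dp [-0.001   0.0005 -0.0018] rot [0.003 0.007 0.002] w 0.0308 F [ 0.4  0.3 -0.2] j [ 0.03  0.59  0.63  1.99 -0.52  0.72  1.07]
```

Emit:
send_rows(motion=[{"dp":[0,0,0.02],"rot":[0,0,0],"grip":0.02},{"dp":[0,0,0.035],"rot":[0,0,0],"grip":0.02},{"dp":[0,0,0.045],"rot":[0,0,0],"grip":0.02},{"dp":[0,0.015,0.045],"rot":[0,0,0],"grip":0.02},{"dp":[0.003,0.03,0.03],"rot":[0,0,0],"grip":0.02},{"dp":[0.004,0.045,0],"rot":[0,0,0],"grip":0.02},{"dp":[0.004,0.045,0],"rot":[0,0,0],"grip":0.02},{"dp":[0.004,0.045,0],"rot":[0,0,0],"grip":0.02},{"dp":[0.004,0.045,0],"rot":[0,0,0],"grip":0.02},{"dp":[0.004,0.045,0],"rot":[0,0,0],"grip":0.02},{"dp":[0.004,0.045,0],"rot":[0,0,0],"grip":0.02},{"dp":[0.004,0.045,0],"rot":[0,0,0],"grip":0.02},{"dp":[0.004,0.045,0],"rot":[0,0,0],"grip":0.02},{"dp":[0,0.035,0],"rot":[0,0,0],"grip":0.02},{"dp":[0,0.02,0],"rot":[0,0,0],"grip":0.02},{"dp":[0,0,0],"rot":[0,0,0],"grip":0.02}])

```text
clock: 17.8
tcp_pos: [0.4895, 0.1401, 0.2649]
orientation: [3.139, 0.116, 0.029]
contact_force: [-0.2, -0.7, -2.4]
grip_width: 0.0308
```

```bash
python3 -c "
from h import *
go(.4962,.1535,.215)"
```

```text
clock 17.8 tcp [0.4895 0.1401 0.2649] dp [ 0.0067  0.0134 -0.0499] rot [-0.001  0.018  0.016] w 0.0308 F [-0.2 -0.7 -2.4] j [-0.97  0.17  0.65  1.95 -0.11  1.04 -0.2 ]
```

Emit:
send_rows(motion=[{"dp":[0.0065,0.0135,0],"rot":[0,0.018,0.016],"grip":0.02},{"dp":[0,0,-0.015],"rot":[0,0,0],"grip":0.02},{"dp":[0,0,-0.018],"rot":[0,0,0],"grip":0.02},{"dp":[0,0,-0.01],"rot":[0,0,0],"grip":0.02},{"dp":[0,0,0],"rot":[0,0,0],"grip":0.02}])

```text
clock: 18.42
tcp_pos: [0.4968, 0.1481, 0.2188]
orientation: [3.137, 0.129, -0.004]
contact_force: [-1.1, -0.1, -1.1]
grip_width: 0.0303
```

```bash
python3 -c "
from h import *
go(.4962,.1535,.079)"
```

```text
clock 18.43 tcp [0.4968 0.1481 0.2188] dp [-0.0006  0.0054 -0.1398] rot [ 0.002 -0.002  0.008] w 0.0303 F [-1.1 -0.1 -1.1] j [-0.94  0.26  0.63  1.97 -0.19  0.97 -0.13]
```

Emit:
send_rows(motion=[{"dp":[-0.0005,0.0045,-0.006],"rot":[0,0,0.008],"grip":0.02},{"dp":[0,0,-0.01],"rot":[0,0,0],"grip":0.02},{"dp":[0,0,-0.01],"rot":[0,0,0],"grip":0.02},{"dp":[0,0,0],"rot":[0,0,0],"grip":0.02}])

```text
clock: 18.92
tcp_pos: [0.4966, 0.1528, 0.1916]
orientation: [3.137, 0.142, -0.002]
contact_force: [0.2, -0.3, -1.9]
grip_width: 0.0307
```

```bash
python3 -c "
from h import *
go(.4962,.1535,.079)"
```

```text
clock 18.93 tcp [0.4966 0.1528 0.1916] dp [-0.0004  0.0007 -0.1126] rot [ 0.001 -0.001 -0.001] w 0.0307 F [ 0.2 -0.3 -1.9] j [-0.92  0.3   0.61  2.   -0.22  0.91 -0.11]
```

Emit:
send_rows(motion=[{"dp":[0,0.0005,-0.015],"rot":[0,0,0],"grip":0.02},{"dp":[0,0,-0.015],"rot":[0,0,0],"grip":0.02},{"dp":[0,0,-0.015],"rot":[0,0,0],"grip":0.02},{"dp":[0,0,0],"rot":[0,0,0],"grip":0.02}])

```text
clock: 19.42
tcp_pos: [0.4963, 0.1533, 0.143]
orientation: [3.137, 0.143, -0.003]
contact_force: [-0.1, 0.3, -0.8]
grip_width: 0.0305
```

```bash
python3 -c "
from h import *
go(.4962,.1535,.079)"
```

```text
clock 19.43 tcp [0.4963 0.1533 0.143 ] dp [-0.0001  0.0002 -0.064 ] rot [ 0.002 -0.002 -0.001] w 0.0305 F [-0.1  0.3 -0.8] j [-0.88  0.38  0.58  2.04 -0.28  0.81 -0.05]
```

Emit:
send_rows(motion=[{"dp":[0,0,-0.015],"rot":[0,0,0],"grip":0.02},{"dp":[0,0,-0.015],"rot":[0,0,0],"grip":0.02},{"dp":[0,0,-0.015],"rot":[0,0,0],"grip":0.02},{"dp":[0,0,-0.008],"rot":[0,0,0],"grip":0.02},{"dp":[0,0,-0.003],"rot":[0,0,0],"grip":0.02},{"dp":[0,0,0],"rot":[0,0,0],"grip":0.02}])

```text
clock: 20.18
tcp_pos: [0.4967, 0.1533, 0.083]
orientation: [3.137, 0.143, -0.003]
contact_force: [0.7, -0.8, -1.4]
grip_width: 0.0305
```

```bash
python3 -c "
from h import *
go(.4962,.1535,.079)"
```

```text
clock 20.18 tcp [0.4967 0.1533 0.083 ] dp [-0.0005  0.0002 -0.004 ] rot [ 0.002 -0.002 -0.001] w 0.0305 F [ 0.7 -0.8 -1.4] j [-0.83  0.47  0.52  2.07 -0.36  0.68  0.01]
```

Emit:
send_rows(motion=[{"dp":[0,0,-0.002],"rot":[0,0,0],"grip":0.02},{"dp":[0,0,-0.002],"rot":[0,0,0],"grip":0.02},{"dp":[0,0,-0.0015],"rot":[0,0,0],"grip":0.02},{"dp":[0,0,0],"rot":[0,0,0],"grip":0.02},{"dp":[0,0,0],"rot":[0,0,0],"grip":0.02}])

```text
clock: 20.8
tcp_pos: [0.4978, 0.1539, 0.0791]
orientation: [-3.138, -0.143, -0.001]
contact_force: [-0.4, -0.4, -1.8]
grip_width: 0.0307
```

```bash
python3 -c "
from h import *
go(.4962,.1535,.079)"
```

```text
clock 20.8 tcp [0.4978 0.1539 0.0791] dp [-0.0016 -0.0004 -0.0001] rot [-0.     0.001 -0.001] w 0.0307 F [-0.4 -0.4 -1.8] j [-0.82  0.48  0.51  2.07 -0.37  0.67  0.02]
```

Emit:
send_rows(motion=[{"dp":[-0.001,0,-0.002],"rot":[0,0,0],"grip":0.02},{"dp":[0,0,0],"rot":[0,0,0],"grip":0.02},{"dp":[0,0,0],"rot":[0,0,0],"grip":0.05},{"dp":[0,0,0],"rot":[0,0,0],"grip":0.05},{"dp":[0,0,0],"rot":[0,0,0],"grip":0.05},{"dp":[0,0,0.015],"rot":[0,0,0],"grip":0.05},{"dp":[0,0,0.025],"rot":[0,0,0],"grip":0.05},{"dp":[0,0,0.025],"rot":[0,0,0],"grip":0.05},{"dp":[0,0,0.04],"rot":[0,0,0],"grip":0.05},{"dp":[0,0,0.04],"rot":[0,0,0],"grip":0.05},{"dp":[0,0,0.02],"rot":[0,0,0],"grip":0.05},{"dp":[0,0,0],"rot":[0,0,0],"grip":0.05}])

```text
clock: 22.3
tcp_pos: [0.4965, 0.1528, 0.2527]
orientation: [-3.136, -0.14, -0.003]
contact_force: [-0.3, 0.2, -1.3]
grip_width: 0.0502
```

```bash
python3 -c "
from h import *
import pickle
go(.527,.2835,.25)
f=imaging.grab_frame('wrist'); pickle.dump(f,open('w5.pkl','wb'))
cv2.imwrite('pics/w5.png',cv2.resize(f['img'][:,:,::-1],(800,600)))
for y in (.08,.085,.09):
  X=np.array([.548,.150+y]);c,s=np.cos(.09),np.sin(.09);p=[c*X[0]-s*X[1],s*X[0]+c*X[1],.1615];print(np.round(p,4),(proj(f,p)+.5)/.7)
"
```

```text
clock 22.3 tcp [0.4965 0.1528 0.2527] dp [ 0.0305  0.1307 -0.0027] rot [-0.002  0.002  0.001] w 0.0502 F [-0.3  0.2 -1.3] j [-0.97  0.22  0.65  1.93 -0.16  1.04 -0.16]
[0.5251 0.2783 0.1615] [474.49557353  60.08731558]
[0.5247 0.2833 0.1615] [474.96756825  48.85753287]
[0.5242 0.2883 0.1615] [475.44539324  37.48903532]
```

View pics/w5.png

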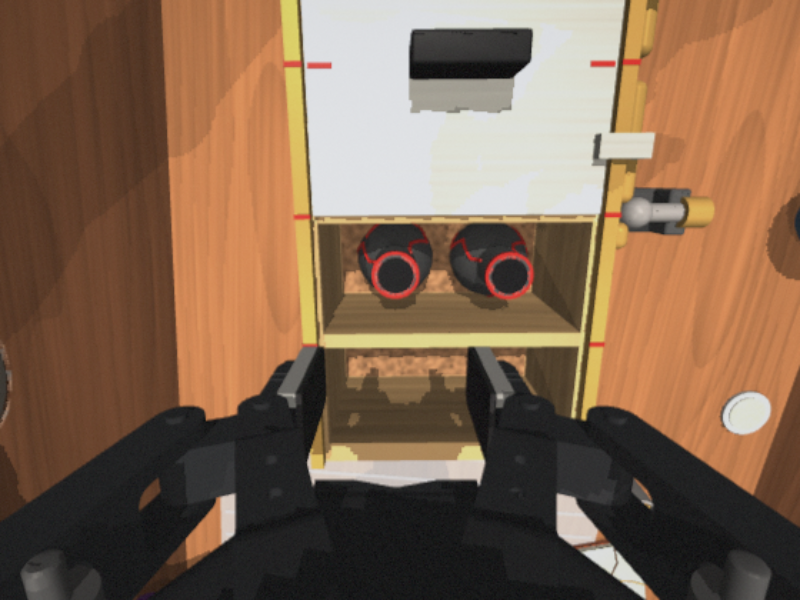

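Both dark flasks stand in the first well, rims at (396,275) and (509,275). The shutter is still parked, with its grip at about (470,50), matching the prediction. Next I turn the jaws across the grip and go above it.

Emit:
send_rows(motion=[{"dp":[0.0025,0.011,0.003],"rot":[0,0,0.131],"grip":0.06},{"dp":[0.0025,0.011,0],"rot":[0,0,0.131],"grip":0.06},{"dp":[0.0025,0.011,0],"rot":[0,0,0.131],"grip":0.06},{"dp":[0.0025,0.011,0],"rot":[0,0,0.131],"grip":0.06},{"dp":[0.0025,0.011,0],"rot":[0,0,0.131],"grip":0.06},{"dp":[0.0025,0.011,0],"rot":[0,0,0.131],"grip":0.06},{"dp":[0.0025,0.011,0],"rot":[0,0,0.131],"grip":0.06},{"dp":[0.0025,0.011,0],"rot":[0,0,0.131],"grip":0.06},{"dp":[0.0025,0.011,0],"rot":[0,0,0.131],"grip":0.06},{"dp":[0.0025,0.011,0],"rot":[0,0,0.131],"grip":0.06},{"dp":[0.0025,0.011,0],"rot":[0,0,0.131],"grip":0.06},{"dp":[0.0025,0.011,0],"rot":[0,0,0.131],"grip":0.06},{"dp":[0,0,0],"rot":[0,0,0],"grip":0.06}])

```text
clock: 23.98
tcp_pos: [0.5148, 0.2822, 0.2347]
orientation: [2.054, 2.362, -0.051]
contact_force: [-0.7, -0.5, 0.4]
grip_width: 0.06
```

```bash
python3 -c "
from h import *
go(.5247,.2833,.135,.09+np.pi/2)
f=imaging.grab_frame('wrist')
cv2.imwrite('pics/w6.png',cv2.resize(f['img'][:,:,::-1],(800,600)))
c=get_obs()['tcp_pos'];print(proj(f,c)/.7,proj(f,[.5247,.2833,.1615])/.7)
"
```

```text
clock 23.98 tcp [0.5148 0.2822 0.2347] dp [ 0.0099  0.0011 -0.0997] rot [ 0.031 -0.014 -0.049] w 0.06 F [-0.7 -0.5  0.4] j [-0.85  0.35  0.3   1.76 -0.09  1.07  1.19]
[394.98645148 363.64375144] [400.30732181 326.47494832]
```

View pics/w6.png

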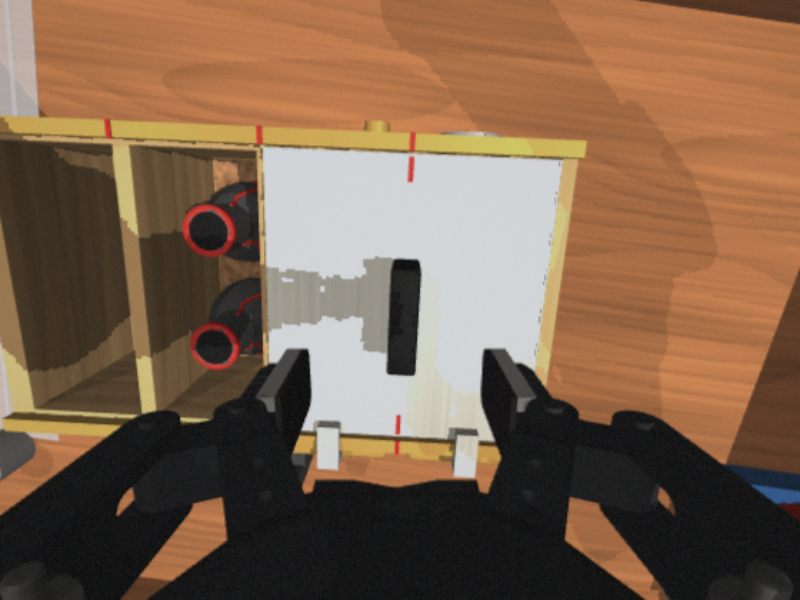

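The grip is centred at (404,318) between the jaws, within 3 mm of prediction.

Emit:
send_rows(motion=[{"dp":[0.008,0.003,-0.01],"rot":[0.031,-0.014,-0.049],"grip":0.06},{"dp":[0,0,-0.02],"rot":[0,0,0],"grip":0.06},{"dp":[0,0,-0.02],"rot":[0,0,0],"grip":0.06},{"dp":[0,0,-0.015],"rot":[0,0,0],"grip":0.06},{"dp":[0,0,0],"rot":[0,0,0],"grip":0.06}])

```text
clock: 24.65
tcp_pos: [0.5219, 0.2797, 0.1657]
orientation: [2.142, 2.298, -0.008]
contact_force: [0.2, -0.4, -0.1]
grip_width: 0.0598
```

```bash
python3 -c "
from h import *
go(.522,.285,.136,.09+np.pi/2)"
```

```text
clock 24.65 tcp [0.5219 0.2797 0.1657] dp [ 0.0001  0.0053 -0.0297] rot [ 0.004 -0.003  0.02 ] w 0.0598 F [ 0.2 -0.4 -0.1] j [-0.82  0.42  0.29  1.84 -0.15  0.91  1.18]
```

Emit:
send_rows(motion=[{"dp":[0,0.005,-0.008],"rot":[0,0,0.02],"grip":0.06},{"dp":[0,0,-0.01],"rot":[0,0,0],"grip":0.06},{"dp":[0,0,-0.01],"rot":[0,0,0],"grip":0.06},{"dp":[0,0,0],"rot":[0,0,0],"grip":0.06}])

```text
clock: 25.15
tcp_pos: [0.5225, 0.2856, 0.1369]
orientation: [2.118, 2.319, -0.005]
contact_force: [0.8, -0.5, -0.2]
grip_width: 0.0601
```

```bash
python3 -c "
from h import *
go(.522,.285,.136,.09+np.pi/2)"
```

```text
clock 25.15 tcp [0.5225 0.2856 0.1369] dp [-0.0005 -0.0006 -0.0009] rot [ 0.003 -0.002 -0.001] w 0.0601 F [ 0.8 -0.5 -0.2] j [-0.82  0.46  0.28  1.85 -0.16  0.85  1.2 ]
```

Emit:
send_rows(motion=[{"dp":[0,0,0],"rot":[0,0,0],"grip":0.005},{"dp":[0,0,0],"rot":[0,0,0],"grip":0.005},{"dp":[0,0,0],"rot":[0,0,0],"grip":0.005},{"dp":[0,0,0],"rot":[0,0,0],"grip":0.005},{"dp":[0,0,0],"rot":[0,0,0],"grip":0.005},{"dp":[0,0,0],"rot":[0,0,0],"grip":0.005}], grip_force=40)

```text
clock: 25.9
tcp_pos: [0.523, 0.2852, 0.1376]
orientation: [2.118, 2.319, -0.004]
contact_force: [1.1, 0.2, -1.1]
grip_width: 0.0149
```

```bash
python3 -c "
from h import *
go(.522,.285,.136,.09+np.pi/2)"
```

```text
clock 25.9 tcp [0.523  0.2852 0.1376] dp [-0.001  -0.0002 -0.0016] rot [ 0.003 -0.001 -0.001] w 0.0149 F [ 1.1  0.2 -1.1] j [-0.82  0.46  0.28  1.85 -0.16  0.85  1.2 ]
```

Emit:
send_rows(motion=[{"dp":[0.001,-0.01,0],"rot":[0,0,0],"grip":0.005},{"dp":[0.001,-0.01,0],"rot":[0,0,0],"grip":0.005},{"dp":[0.001,-0.01,0],"rot":[0,0,0],"grip":0.005},{"dp":[0.001,-0.01,0],"rot":[0,0,0],"grip":0.005},{"dp":[0.001,-0.01,0],"rot":[0,0,0],"grip":0.005},{"dp":[0.001,-0.01,0],"rot":[0,0,0],"grip":0.005},{"dp":[0,0,0],"rot":[0,0,0],"grip":0.005}])

```text
clock: 26.78
tcp_pos: [0.5273, 0.2403, 0.1377]
orientation: [-2.101, -2.322, -0.022]
contact_force: [-0.4, -4.5, 1.8]
grip_width: 0.0152
```

```bash
python3 -c "
from h import *
go(.5306,.2005,.1376,.09+np.pi/2)"
```

```text
clock 26.77 tcp [0.5273 0.2403 0.1377] dp [ 0.0033 -0.0398 -0.0001] rot [-0.017  0.002 -0.01 ] w 0.0152 F [-0.4 -4.5  1.8] j [-0.74  0.43  0.28  1.9  -0.18  0.82  1.3 ]
```

Emit:
send_rows(motion=[{"dp":[0.001,-0.01,0],"rot":[0,0,-0.01],"grip":0.005},{"dp":[0.001,-0.01,0],"rot":[0,0,0],"grip":0.005},{"dp":[0.001,-0.01,0],"rot":[0,0,0],"grip":0.005},{"dp":[0.001,-0.008,0],"rot":[0,0,0],"grip":0.005},{"dp":[0,-0.003,0],"rot":[0,0,0],"grip":0.005},{"dp":[0,0,0],"rot":[0,0,0],"grip":0.005}])

```text
clock: 27.52
tcp_pos: [0.5305, 0.2057, 0.1377]
orientation: [-2.101, -2.317, -0.032]
contact_force: [0.1, -1.8, -0.0]
grip_width: 0.0154
```

```bash
python3 -c "
from h import *
go(.5306,.2005,.1376,.09+np.pi/2)"
```

```text
clock 27.52 tcp [0.5305 0.2057 0.1377] dp [ 0.0001 -0.0052 -0.0001] rot [-0.024  0.004 -0.008] w 0.0154 F [ 0.1 -1.8 -0. ] j [-0.69  0.42  0.28  1.92 -0.18  0.81  1.36]
```

Emit:
send_rows(motion=[{"dp":[0.0005,-0.005,0],"rot":[-0.012,0,-0.008],"grip":0.005},{"dp":[0,0,0],"rot":[0,0,0],"grip":0.005},{"dp":[0,0,0],"rot":[0,0,0],"grip":0.05},{"dp":[0,0,0],"rot":[0,0,0],"grip":0.05},{"dp":[0,0,0],"rot":[0,0,0],"grip":0.05}])

```text
clock: 28.15
tcp_pos: [0.5312, 0.201, 0.138]
orientation: [-2.117, -2.314, -0.019]
contact_force: [0.4, 0.2, -0.2]
grip_width: 0.0504
```

```bash
python3 -c "
from h import *
go(.5306,.2005,.1376,.09+np.pi/2)"
```

```text
clock 28.15 tcp [0.5312 0.201  0.138 ] dp [-0.0006 -0.0005 -0.0004] rot [-0.012  0.004  0.001] w 0.0504 F [ 0.4  0.2 -0.2] j [-0.69  0.42  0.29  1.92 -0.17  0.82  1.35]
```

Emit:
send_rows(motion=[{"dp":[0,0,0.02],"rot":[0,0,0],"grip":0.06},{"dp":[0,0,0.03],"rot":[0,0,0],"grip":0.06},{"dp":[0,0,0.03],"rot":[0,0,0],"grip":0.06},{"dp":[0,0,0.03],"rot":[0,0,0],"grip":0.06},{"dp":[0,0,0],"rot":[0,0,0],"grip":0.06}])

```text
clock: 28.78
tcp_pos: [0.5306, 0.2007, 0.2512]
orientation: [-2.118, -2.312, -0.018]
contact_force: [-0.8, 0.7, -0.4]
grip_width: 0.0604
```

```bash
python3 -c "
from h import *
go(.5755,-.192,.25)
f=imaging.grab_frame('wrist');s=imaging.grab_frame('scene');d=imaging.grab_frame('side')
w=cv2.resize(f['img'][:,:,::-1],(400,300))
S=cv2.resize(s['img'][140:290,130:330,::-1],(400,300)); T=cv2.resize(d['img'][100:370,180:540,::-1],(400,300));U=cv2.resize(s['img'][130:250,290:450,::-1],(400,300))
cv2.imwrite('pics/m7.png',np.vstack([np.hstack([w,U]),np.hstack([S,T])]))
"
```

```text
clock 28.77 tcp [0.5306 0.2007 0.2512] dp [ 0.0449 -0.3927 -0.0012] rot [-0.007  0.013 -1.569] w 0.0604 F [-0.8  0.7 -0.4] j [-0.73  0.28  0.32  1.82 -0.11  1.05  1.3 ]
```

View pics/m7.png

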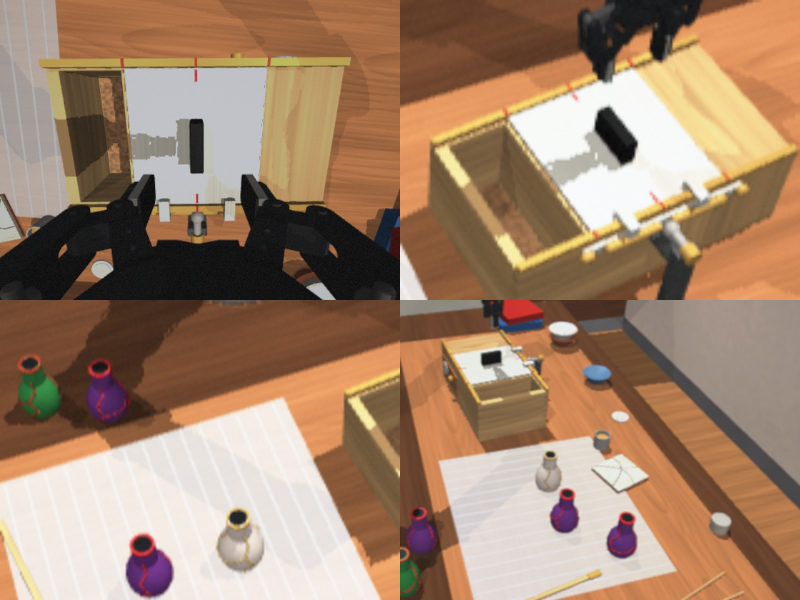

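The plate covers the first well in its middle stop: the red marks line up at (195,75) in the wrist quadrant. The second well is open and the pale flask is in its place. Now to the pale.

Emit:
send_rows(motion=[{"dp":[0.0035,-0.02,0],"rot":[0,0,-0.131],"grip":0.085},{"dp":[0.0037,-0.033,0],"rot":[0,0,-0.131],"grip":0.085},{"dp":[0.0037,-0.033,0],"rot":[0,0,-0.131],"grip":0.085},{"dp":[0.0037,-0.033,0],"rot":[0,0,-0.131],"grip":0.085},{"dp":[0.0037,-0.033,0],"rot":[0,0,-0.131],"grip":0.085},{"dp":[0.0037,-0.033,0],"rot":[0,0,-0.131],"grip":0.085},{"dp":[0.0037,-0.033,0],"rot":[0,0,-0.131],"grip":0.085},{"dp":[0.0037,-0.033,0],"rot":[0,0,-0.131],"grip":0.085},{"dp":[0.0037,-0.033,0],"rot":[0,0,-0.131],"grip":0.085},{"dp":[0.0037,-0.033,0],"rot":[0,0,-0.131],"grip":0.085},{"dp":[0.0037,-0.033,0],"rot":[0,0,-0.131],"grip":0.085},{"dp":[0.0037,-0.033,0],"rot":[0,0,-0.131],"grip":0.085},{"dp":[0,-0.01,0],"rot":[0,0,0],"grip":0.085},{"dp":[0,0,0],"rot":[0,0,0],"grip":0.085}])

```text
clock: 30.68
tcp_pos: [0.562, -0.203, 0.2295]
orientation: [-3.127, -0.063, 0.025]
contact_force: [0.5, -0.1, -0.1]
grip_width: 0.0852
```

```bash
python3 -c "
from h import *
go(.5755,-.192,.1)
f=imaging.grab_frame('wrist'); rim(f,'gold',[.5755,-.192,.098])"
```

```text
clock 30.68 tcp [ 0.562  -0.203   0.2295] dp [ 0.0135  0.011  -0.1295] rot [-0.014 -0.016  0.05 ] w 0.0852 F [ 0.5 -0.1 -0.1] j [-0.31  0.44  0.76  1.77 -0.35  1.09  0.61]
guess px [293.1 187.6] ellipse [292.7 188.6] [33.4 37. ] xyz [ 0.5752 -0.193   0.098 ]
```

Emit:
send_rows(motion=[{"dp":[0.0135,0.0105,0],"rot":[-0.014,-0.016,0.05],"grip":0.085},{"dp":[0,0,-0.025],"rot":[0,0,0],"grip":0.085},{"dp":[0,0,-0.03],"rot":[0,0,0],"grip":0.085},{"dp":[0,0,-0.03],"rot":[0,0,0],"grip":0.085},{"dp":[0,0,-0.015],"rot":[0,0,0],"grip":0.085},{"dp":[0,0,0],"rot":[0,0,0],"grip":0.085}])

```text
clock: 31.48
tcp_pos: [0.5829, -0.1772, 0.1271]
orientation: [-3.132, -0.192, -0.012]
contact_force: [0.3, -0.3, 0.2]
grip_width: 0.0853
```

```bash
python3 -c "
from h import *
go(.5755,-.192,.067)
f=imaging.grab_frame('wrist'); rim(f,'gold',[.5755,-.192,.098])"
```

```text
clock 31.48 tcp [ 0.5829 -0.1772  0.1271] dp [-0.0074 -0.0148 -0.0601] rot [-0.004  0.007 -0.033] w 0.0853 F [ 0.3 -0.3  0.2] j [-0.28  0.56  0.65  1.85 -0.44  0.87  0.71]
guess px [260.8 255.8] ellipse [260.  257.3] [47.9 51.9] xyz [ 0.5751 -0.1931  0.098 ]
```

Emit:
send_rows(motion=[{"dp":[-0.0075,-0.0155,0],"rot":[-0.004,0.007,-0.033],"grip":0.085},{"dp":[0,0,-0.018],"rot":[0,0,0],"grip":0.085},{"dp":[0,0,-0.018],"rot":[0,0,0],"grip":0.085},{"dp":[0,0,-0.013],"rot":[0,0,0],"grip":0.085},{"dp":[0,0,0],"rot":[0,0,0],"grip":0.085}])

```text
clock: 32.15
tcp_pos: [0.5763, -0.1946, 0.0773]
orientation: [3.137, 0.136, 0.006]
contact_force: [-0.8, -0.3, 0.4]
grip_width: 0.0848
```

```bash
python3 -c "
from h import *
go(.5752,-.193,.067)"
```

```text
clock 32.15 tcp [ 0.5763 -0.1946  0.0773] dp [-0.0011  0.0016 -0.0103] rot [0.001 0.004 0.003] w 0.0848 F [-0.8 -0.3  0.4] j [-0.22  0.63  0.62  1.88 -0.5   0.79  0.75]
```

Emit:
send_rows(motion=[{"dp":[-0.001,0.0015,-0.006],"rot":[0,0,0],"grip":0.085},{"dp":[0,0,-0.003],"rot":[0,0,0],"grip":0.085},{"dp":[0,0,0],"rot":[0,0,0],"grip":0.085},{"dp":[0,0,0],"rot":[0,0,0],"grip":0.02},{"dp":[0,0,0],"rot":[0,0,0],"grip":0.02},{"dp":[0,0,0],"rot":[0,0,0],"grip":0.02},{"dp":[0,0,0],"rot":[0,0,0],"grip":0.02},{"dp":[0,0,0],"rot":[0,0,0],"grip":0.02},{"dp":[0,0,0],"rot":[0,0,0],"grip":0.02}], grip_force=50)

```text
clock: 33.28
tcp_pos: [0.576, -0.1931, 0.0688]
orientation: [3.137, 0.137, 0.009]
contact_force: [-0.5, 0.5, 0.1]
grip_width: 0.0309
```

```bash
python3 -c "
from h import *
go(.5752,-.193,.067)"
```

```text
clock 33.27 tcp [ 0.576  -0.1931  0.0688] dp [-0.0008  0.0001 -0.0018] rot [0.002 0.006 0.003] w 0.0309 F [-0.5  0.5  0.1] j [-0.22  0.64  0.61  1.88 -0.51  0.77  0.76]
```

Emit:
send_rows(motion=[{"dp":[0,0,0.02],"rot":[0,0,0],"grip":0.02},{"dp":[0,0,0.035],"rot":[0,0,0],"grip":0.02},{"dp":[0,0,0.045],"rot":[0,0,0],"grip":0.02},{"dp":[-0.002,0.015,0.045],"rot":[0,0,0],"grip":0.02},{"dp":[-0.003,0.03,0.02],"rot":[0,0,0],"grip":0.02},{"dp":[-0.005,0.04,0],"rot":[0,0,0],"grip":0.02},{"dp":[-0.005,0.04,0],"rot":[0,0,0],"grip":0.02},{"dp":[-0.005,0.04,0],"rot":[0,0,0],"grip":0.02},{"dp":[-0.005,0.04,0],"rot":[0,0,0],"grip":0.02},{"dp":[-0.005,0.035,0],"rot":[0,0,0],"grip":0.02},{"dp":[-0.002,0.02,0],"rot":[0,0,0],"grip":0.02},{"dp":[0,0.005,0],"rot":[0,0,0],"grip":0.02},{"dp":[0,0,0],"rot":[0,0,0],"grip":0.02}])

```text
clock: 34.9
tcp_pos: [0.5403, 0.0757, 0.2519]
orientation: [-3.138, -0.124, -0.022]
contact_force: [-1.2, -0.5, -2.7]
grip_width: 0.031
```

```bash
python3 -c "
from h import *
go(.5437,.0724,.215)"
```

```text
clock 34.9 tcp [0.5403 0.0757 0.2519] dp [ 0.0034 -0.0033 -0.0369] rot [-0.001  0.014  0.011] w 0.031 F [-1.2 -0.5 -2.7] j [-0.87  0.28  0.76  1.89 -0.22  1.04  0.06]
```

Emit:
send_rows(motion=[{"dp":[0.0035,-0.0033,-0.01],"rot":[0,0.014,0.011],"grip":0.02},{"dp":[0,0,-0.015],"rot":[0,0,0],"grip":0.02},{"dp":[0,0,-0.01],"rot":[0,0,0],"grip":0.02},{"dp":[0,0,0],"rot":[0,0,0],"grip":0.02}])

```text
clock: 35.4
tcp_pos: [0.5438, 0.0679, 0.2158]
orientation: [-3.138, -0.132, -0.001]
contact_force: [-0.4, 0.6, -2.7]
grip_width: 0.0307
```

```bash
python3 -c "
from h import *
go(.5437,.0724,.079)"
```

```text
clock 35.4 tcp [0.5438 0.0679 0.2158] dp [-1.000e-04  4.500e-03 -1.368e-01] rot [-0.     0.001  0.006] w 0.0307 F [-0.4  0.6 -2.7] j [-0.82  0.34  0.73  1.91 -0.27  0.98  0.12]
```

Emit:
send_rows(motion=[{"dp":[0,0.004,-0.006],"rot":[0,0,0.006],"grip":0.02},{"dp":[0,0,-0.01],"rot":[0,0,0],"grip":0.02},{"dp":[0,0,-0.01],"rot":[0,0,0],"grip":0.02},{"dp":[0,0,0],"rot":[0,0,0],"grip":0.02}])

```text
clock: 35.9
tcp_pos: [0.5437, 0.0725, 0.1882]
orientation: [-3.138, -0.143, -0.001]
contact_force: [-0.9, -0.1, -1.5]
grip_width: 0.0308
```

```bash
python3 -c "
from h import *
go(.5437,.0724,.079)
f=imaging.grab_frame('wrist');s=imaging.grab_frame('scene');d=imaging.grab_frame('side')
w=cv2.resize(f['img'][:,:,::-1],(400,300))
T=cv2.resize(d['img'][100:230,200:360,::-1],(400,300));U=cv2.resize(s['img'][130:250,290:450,::-1],(400,300))
cv2.imwrite('pics/m8.png',np.hstack([w,U,T])[:,:1200]);cv2.imwrite('pics/m8.png',np.vstack([np.hstack([w,U]),np.hstack([T,T*0])]))
"
```

```text
clock 35.9 tcp [0.5437 0.0725 0.1882] dp [-0.000e+00 -1.000e-04 -1.092e-01] rot [-0.001  0.001 -0.001] w 0.0308 F [-0.9 -0.1 -1.5] j [-0.81  0.38  0.71  1.94 -0.31  0.93  0.15]
```

View pics/m8.png

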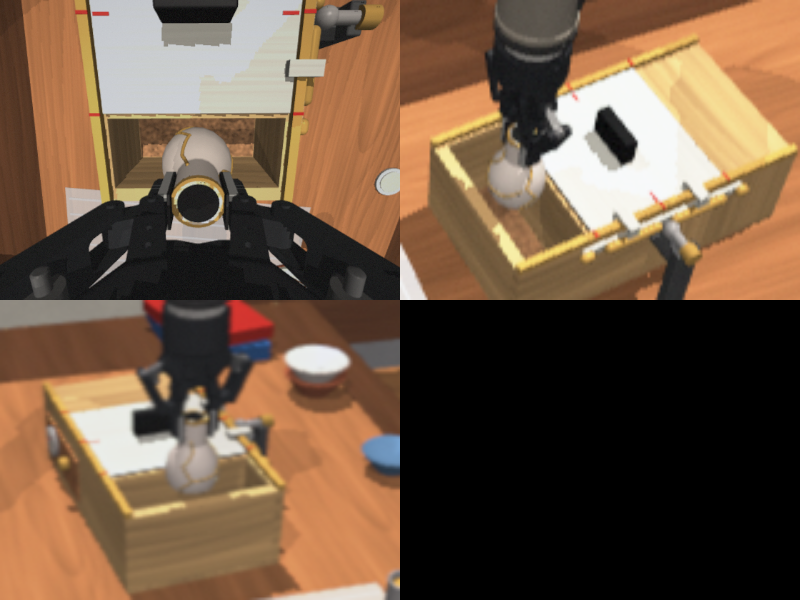

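The pale flask hangs upright over the second well, with its belly centred between the plate edge and the front wall. Lowering.

Emit:
send_rows(motion=[{"dp":[0,0,-0.015],"rot":[0,0,0],"grip":0.02},{"dp":[0,0,-0.015],"rot":[0,0,0],"grip":0.02},{"dp":[0,0,-0.015],"rot":[0,0,0],"grip":0.02},{"dp":[0,0,0],"rot":[0,0,0],"grip":0.02}])

```text
clock: 36.55
tcp_pos: [0.5442, 0.0725, 0.1409]
orientation: [-3.137, -0.142, -0.004]
contact_force: [-0.7, 0.3, -1.8]
grip_width: 0.031
```

```bash
python3 -c "
from h import *
go(.5437,.0724,.079)"
```

```text
clock 36.55 tcp [0.5442 0.0725 0.1409] dp [-0.0005 -0.0001 -0.0619] rot [-0.001  0.002 -0.001] w 0.031 F [-0.7  0.3 -1.8] j [-0.76  0.45  0.67  1.98 -0.37  0.84  0.2 ]
```

Emit:
send_rows(motion=[{"dp":[0,0,-0.015],"rot":[0,0,0],"grip":0.02},{"dp":[0,0,-0.015],"rot":[0,0,0],"grip":0.02},{"dp":[0,0,-0.015],"rot":[0,0,0],"grip":0.02},{"dp":[0,0,-0.008],"rot":[0,0,0],"grip":0.02},{"dp":[0,0,-0.003],"rot":[0,0,0],"grip":0.02},{"dp":[0,0,0],"rot":[0,0,0],"grip":0.02}])

```text
clock: 37.3
tcp_pos: [0.5445, 0.0723, 0.0808]
orientation: [-3.138, -0.142, -0.004]
contact_force: [0.8, 0.6, -2.1]
grip_width: 0.0307
```

```bash
python3 -c "
from h import *
go(.5437,.0724,.079)"
```

```text
clock 37.3 tcp [0.5445 0.0723 0.0808] dp [-0.0008  0.0001 -0.0018] rot [-0.001  0.003 -0.001] w 0.0307 F [ 0.8  0.6 -2.1] j [-0.7   0.54  0.6   2.01 -0.45  0.72  0.26]
```

Emit:
send_rows(motion=[{"dp":[0,0,-0.002],"rot":[0,0,0],"grip":0.02},{"dp":[0,0,-0.002],"rot":[0,0,0],"grip":0.02},{"dp":[0,0,0],"rot":[0,0,0],"grip":0.02},{"dp":[0,0,0],"rot":[0,0,0],"grip":0.05},{"dp":[0,0,0],"rot":[0,0,0],"grip":0.05},{"dp":[0,0,0],"rot":[0,0,0],"grip":0.05},{"dp":[0,0,0.015],"rot":[0,0,0],"grip":0.05},{"dp":[0,0,0.025],"rot":[0,0,0],"grip":0.05},{"dp":[0,0,0.025],"rot":[0,0,0],"grip":0.05},{"dp":[0,0,0.04],"rot":[0,0,0],"grip":0.05},{"dp":[0,0,0.04],"rot":[0,0,0],"grip":0.05},{"dp":[0,0,0.02],"rot":[0,0,0],"grip":0.05},{"dp":[0,0,0],"rot":[0,0,0],"grip":0.05}])

```text
clock: 38.92
tcp_pos: [0.5466, 0.0713, 0.2553]
orientation: [-3.134, -0.138, -0.015]
contact_force: [0.2, -0.0, -0.1]
grip_width: 0.0497
```

```bash
python3 -c "
from h import *
go(.5306,.2005,.25,.09+np.pi/2)
f=imaging.grab_frame('wrist')
cv2.imwrite('pics/w9.png',cv2.resize(f['img'][:,:,::-1],(800,600)))
"
```

```text
clock 38.92 tcp [0.5466 0.0713 0.2553] dp [-0.016   0.1292 -0.0053] rot [-0.011  0.004  1.573] w 0.0497 F [ 0.2 -0.  -0.1] j [-0.86  0.3   0.76  1.87 -0.24  1.05  0.09]
```

View pics/w9.png

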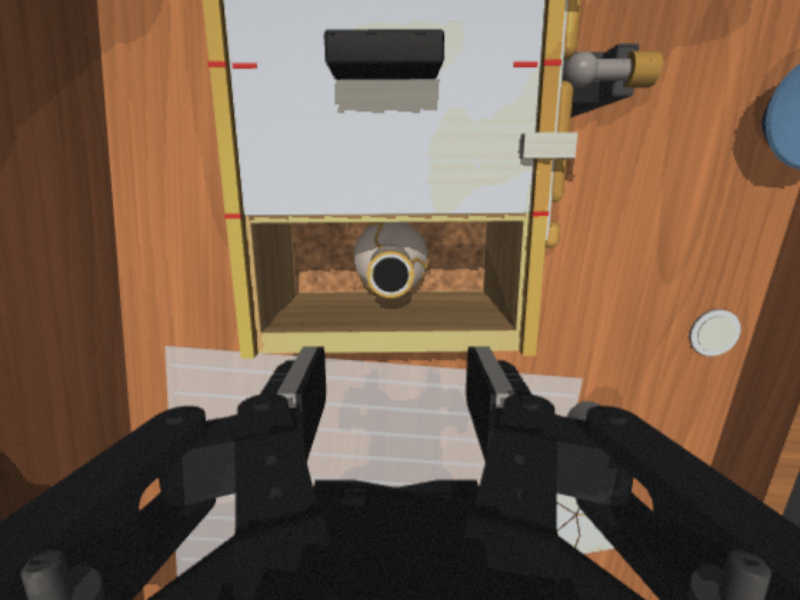

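The pale flask stands upright in the second well, rim at (391,272), and the shutter is still at the middle stop. Now the grip again.

Emit:
send_rows(motion=[{"dp":[-0.0013,0.0107,0.002],"rot":[0,0,0.131],"grip":0.06},{"dp":[-0.0013,0.0107,0],"rot":[0,0,0.131],"grip":0.06},{"dp":[-0.0013,0.0107,0],"rot":[0,0,0.131],"grip":0.06},{"dp":[-0.0013,0.0107,0],"rot":[0,0,0.131],"grip":0.06},{"dp":[-0.0013,0.0107,0],"rot":[0,0,0.131],"grip":0.06},{"dp":[-0.0013,0.0107,0],"rot":[0,0,0.131],"grip":0.06},{"dp":[-0.0013,0.0107,0],"rot":[0,0,0.131],"grip":0.06},{"dp":[-0.0013,0.0107,0],"rot":[0,0,0.131],"grip":0.06},{"dp":[-0.0013,0.0107,0],"rot":[0,0,0.131],"grip":0.06},{"dp":[-0.0013,0.0107,0],"rot":[0,0,0.131],"grip":0.06},{"dp":[-0.0013,0.0107,0],"rot":[0,0,0.131],"grip":0.06},{"dp":[-0.0013,0.0107,0],"rot":[0,0,0.131],"grip":0.06},{"dp":[0,0,0],"rot":[0,0,0],"grip":0.06}])

```text
clock: 40.6
tcp_pos: [0.5192, 0.1994, 0.239]
orientation: [-2.062, -2.368, 0.038]
contact_force: [-1.0, -0.7, 0.1]
grip_width: 0.0597
```

```bash
python3 -c "
from h import *
go(.5306,.2005,.1376,.09+np.pi/2)"
```

```text
clock 40.6 tcp [0.5192 0.1994 0.239 ] dp [ 0.0114  0.0011 -0.1014] rot [ 0.017 -0.017 -0.048] w 0.0597 F [-1.  -0.7  0.1] j [-0.8   0.3   0.39  1.84 -0.12  1.05  1.34]
```

Emit:
send_rows(motion=[{"dp":[0.0114,0.003,-0.01],"rot":[0.017,-0.017,-0.048],"grip":0.06},{"dp":[0,0,-0.02],"rot":[0,0,0],"grip":0.06},{"dp":[0,0,-0.02],"rot":[0,0,0],"grip":0.06},{"dp":[0,0,-0.015],"rot":[0,0,0],"grip":0.06},{"dp":[0,0,0],"rot":[0,0,0],"grip":0.06}])

```text
clock: 41.22
tcp_pos: [0.5298, 0.1982, 0.1691]
orientation: [-2.14, -2.299, 0.008]
contact_force: [0.8, -0.8, 0.3]
grip_width: 0.0599
```

```bash
python3 -c "
from h import *
go(.5306,.2005,.1376,.09+np.pi/2)"
```

```text
clock 41.23 tcp [0.5298 0.1982 0.1691] dp [ 0.0008  0.0023 -0.0315] rot [ 0.003 -0.004  0.019] w 0.0599 F [ 0.8 -0.8  0.3] j [-0.77  0.39  0.38  1.9  -0.18  0.9   1.34]
```

Emit:
send_rows(motion=[{"dp":[0.0005,0.0023,-0.009],"rot":[0,0,0.019],"grip":0.06},{"dp":[0,0,-0.01],"rot":[0,0,0],"grip":0.06},{"dp":[0,0,-0.01],"rot":[0,0,0],"grip":0.06},{"dp":[0,0,0],"rot":[0,0,0],"grip":0.06},{"dp":[0,0,0],"rot":[0,0,0],"grip":0.005},{"dp":[0,0,0],"rot":[0,0,0],"grip":0.005},{"dp":[0,0,0],"rot":[0,0,0],"grip":0.005},{"dp":[0,0,0],"rot":[0,0,0],"grip":0.005},{"dp":[0,0,0],"rot":[0,0,0],"grip":0.005},{"dp":[0,0,0],"rot":[0,0,0],"grip":0.005}], grip_force=40)

```text
clock: 42.48
tcp_pos: [0.5315, 0.2005, 0.1398]
orientation: [2.118, 2.319, -0.004]
contact_force: [-0.5, -0.4, 0.2]
grip_width: 0.0151
```

```bash
python3 -c "
from h import *
go(.5306,.2005,.1376,.09+np.pi/2)"
```

```text
clock 42.48 tcp [0.5315 0.2005 0.1398] dp [-0.0009 -0.     -0.0022] rot [ 0.002 -0.001 -0.001] w 0.0151 F [-0.5 -0.4  0.2] j [-0.75  0.43  0.36  1.92 -0.2   0.83  1.37]
```

Emit:
send_rows(motion=[{"dp":[0.001,-0.01,0],"rot":[0,0,0],"grip":0.005},{"dp":[0.001,-0.01,0],"rot":[0,0,0],"grip":0.005},{"dp":[0.001,-0.01,0],"rot":[0,0,0],"grip":0.005},{"dp":[0.001,-0.01,0],"rot":[0,0,0],"grip":0.005},{"dp":[0.001,-0.01,0],"rot":[0,0,0],"grip":0.005},{"dp":[0.001,-0.01,0],"rot":[0,0,0],"grip":0.005},{"dp":[0.001,-0.01,0],"rot":[0,0,0],"grip":0.005},{"dp":[0,-0.008,0],"rot":[0,0,0],"grip":0.005},{"dp":[0,0,0],"rot":[0,0,0],"grip":0.005}])

```text
clock: 43.6
tcp_pos: [0.5375, 0.1376, 0.1399]
orientation: [-2.1, -2.32, -0.021]
contact_force: [-0.8, -4.1, 1.1]
grip_width: 0.015
```

```bash
python3 -c "
from h import *
go(.539,.1158,.1398,.09+np.pi/2)"
```

```text
clock 43.6 tcp [0.5375 0.1376 0.1399] dp [ 0.0015 -0.0218 -0.0001] rot [-0.018  0.    -0.01 ] w 0.015 F [-0.8 -4.1  1.1] j [-0.64  0.4   0.36  1.95 -0.22  0.82  1.51]
```

Emit:
send_rows(motion=[{"dp":[0.001,-0.009,0],"rot":[0,0,-0.01],"grip":0.005},{"dp":[0.001,-0.008,0],"rot":[-0.01,0,0],"grip":0.005},{"dp":[0,-0.005,0],"rot":[0,0,0],"grip":0.005},{"dp":[0,0,0],"rot":[0,0,0],"grip":0.005}])

```text
clock: 44.1
tcp_pos: [0.5395, 0.1161, 0.1399]
orientation: [-2.113, -2.317, -0.011]
contact_force: [0.9, -3.0, -0.6]
grip_width: 0.0154
```

```bash
python3 -c "
from h import *
go(.539,.1158,.1398,.09+np.pi/2)"
```

```text
clock 44.1 tcp [0.5395 0.1161 0.1399] dp [-0.0005 -0.0003 -0.0001] rot [-0.009  0.    -0.002] w 0.0154 F [ 0.9 -3.  -0.6] j [-0.62  0.4   0.37  1.96 -0.21  0.81  1.54]
```

In the last stop. Open, rise, check.

Emit:
send_rows(motion=[{"dp":[0,0,0],"rot":[0,0,0],"grip":0.05},{"dp":[0,0,0],"rot":[0,0,0],"grip":0.05},{"dp":[0,0,0],"rot":[0,0,0],"grip":0.05},{"dp":[0,0,0],"rot":[0,0,0],"grip":0.05},{"dp":[0,0,0.02],"rot":[0,0,0],"grip":0.06},{"dp":[0,0,0.03],"rot":[0,0,0],"grip":0.06},{"dp":[0,0,0.03],"rot":[0,0,0],"grip":0.06},{"dp":[0,0,0.04],"rot":[0,0,0],"grip":0.06},{"dp":[0,0,0.02],"rot":[0,0,0],"grip":0.06},{"dp":[0,0,0],"rot":[0,0,0],"grip":0.06},{"dp":[0,0,0],"rot":[0,0,0],"grip":0.06},{"dp":[0,0,0],"rot":[0,0,0],"grip":0.06}])

```text
clock: 45.6
tcp_pos: [0.5369, 0.1167, 0.2821]
orientation: [-2.111, -2.313, -0.006]
contact_force: [-0.1, -0.5, -0.2]
grip_width: 0.0599
```

```bash
python3 -c "
from h import *
f=imaging.grab_frame('wrist');s=imaging.grab_frame('scene')
w=cv2.resize(f['img'][:,:,::-1],(400,300));U=cv2.resize(s['img'][130:250,290:450,::-1],(400,300))
cv2.imwrite('pics/m10.png',np.hstack([w,U]))
o=get_obs();print(o['clock'],abs(o['qvel']).max())
"
```

```text
45.7 0.005853735725571746
```

View pics/m10.png

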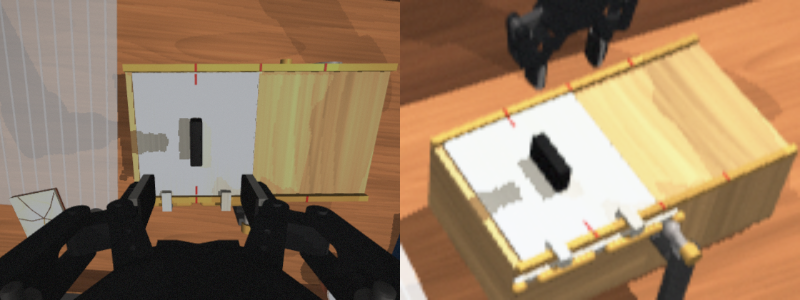

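The plate covers both wells, and its red mark lines up with the last rail mark at (196,78). The arm is clear.

```bash
python3 -c "
from bench import hand_in
print(hand_in())"
```

```text
the job is handed in; nothing more can be done
None
```

I put both dark flasks with red seams upright in the first well and slid the shutter to its middle stop. I then lowered the only pale flask present into the second well, slid the shutter to its last stop, let go and handed in at about 46 s.

- **Flasks:** wrist pictures taken after each release, before the shutter covered that well, showed every flask standing upright. I measured no misplacement. Each flask was released within about 2 mm of the floor by the arm's height reading. The wrist force never showed clear contact with the floor.
- **Shutter:** the last pictures show the plate over both wells with its red mark on the last rail mark. The travel measured at the grip was about 85 mm per click, and the gripper was open and clear above it.
- **Bystanders:** I never touched the pot, the tile or the brush, but I did not measure their positions at the end.
- **Disagreements:** two automatic rim fits were off, one skewed about 4 mm and one caught a purple look-alike. I set both aside in favour of the other views.

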